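# Turn a tray of polished specimen mounts over into its matching tray

### The arm

A 6-joint arm with a two-finger parallel gripper is mounted at the origin on a cart in front of the work surface, level with it; the furniture and walls round the work are solid. World frame = base frame: x ahead of the robot, y to its left, z up, the work surface at z = 0. Lengths are in m, angles in degrees, forces in N, time in s.
With the tool pointing down it reaches from about 0.35 to 0.875 m from the base axis. Payload 4.2 kg.
Tool frame: the origin (TCP) lies at the very end of the fingers, on their centre line; the grasp point (between the pads) lies 19 mm behind it; z points along the fingers, y is the line along which they close (so a half turn about z gives the same grasp; the last joint's range is limited). The gripper opens to 87 mm and grips with 3 to 60 N. Pads are 19 mm wide; open, the fingers measure 117 mm over their backs; the gripper's body (75 mm by 190 mm) begins 51 mm behind the grasp point.
Start: joints at [91.307, 22.042, 0.453, 0, -68.411, -14.817], TCP at [0.146, 0.608, 0.223] pointing down, gripper open.
Joint ranges: [-179.83, 179.83], [-69.29, 118.12], [-61.27, 80.66], [-181.25, 117.63], [-171.15, -9.14], [-177.46, 177.46]. Speed limits (degrees/s): [159.86, 159.86, 180, 180, 180, 180].

### API

Orientations are given as a 3x3 rotation matrix whose columns are the frame's x, y, z axes.
In Python, from station import sense, cams, r gives the robot as it stands. The module is installed in compiled form; this text tells all that it offers.
- The arm moves only by the tool step_arm, never from a script. Its argument "targets" is text: rows parted by semicolons, each of 4 numbers parted by spaces: the shift along the tool's x, y, z in cm, then the turn about the tool's z in degrees. In form: x y z turn; .... A call has 1 to 12 rows; each row shifts and turns the commanded pose from where the row before left it, along the tool's axes as they then stand; what a row does not reach is not made up. A row lasts 1/12 s, in which the tool goes at most 41.7 mm and 7.16 degrees, less where a joint would pass 70% of its speed; a pose out of reach is approached as far as the arm can. A call with a gripper value outside its range is refused whole. "claw" is the finger opening in cm, from 0 to 8.7, set as the call begins (left out, the last holds). The fingers move at their own pace and stop on an object; the grip force is fixed at half the most. Time passes only in rows, so rows that do not move let the fingers close. It gives the time, the measured TCP pose, the force, the opening and the grip force at its end, in the units of the state.
- sense(): the state, without advancing time (a new reading comes with each control period).
- cams.capture(name): name is "scene" or "top" or "wrist"; returns a dict with "frame" (480x640x3 uint8, blue, green, red), "vertical_fov" (degrees; the focal length in pixels is half the picture's height over the tangent of half this angle, whatever the lens; pixels are square), "cx", "cy" (the principal point, pixels), "eye" and "rotation" of the camera in the world; the wrist camera has in their place "tool_from_camera" (4x4, takes a point from camera to tool coordinates, whose origin is the TCP and whose axes are the flange's). Camera axes: x right, y down, z forward; pixel columns grow to the right and rows downward; lengths in m; the calibration is good to about 2 mm. A picture is of the moment at which its call begins: read the wrist's pose just before it. There is no depth.
- r.finish_job(): hands the job in; it is judged then, once.
The state is a dict: "time_s": time; "joints": joint angles; "joint_velocities": joint speeds; "effort": joint torques, N m; "tcp_pos": TCP position; "ee_rot": TCP orientation; "wrist_force": force on the tool from outside, world axes, zero at the start; "moment": the same for the moment, N m; "gripper_width": opening from 0.0 (shut) to 1.0 (fully open); "gripper_force": force on a finger pad.
Only numpy, scipy, OpenCV 4.12 (cv2) and the standard library are available. Lean on these libraries where they do the work, as an engineer would, in place of code of your own. Each camera call takes 0.05 s, during which the arm holds its last target. There are 200 camera calls.

### The job

Put the loose specimen mounts, just as they lie, into free pockets of the grey hinged tray, the big ones in the wide row and the small ones in the narrow row, then lay the empty blue tray face-down on it with its tab towards you and slide it towards its tab until its ears are home under the red lugs, against their closed ends. Swing the grey tray right over by its bar, push the blue tray by its tab clear of the lugs, and swing the grey tray back to where it was, so that the blue tray is left face-up on the bed with every mount lying polished face up in its matching row. Leave the other things on the worktop alone.

Things in the scene. Friction and masses are not known exactly. Their poses are not given: they have to be found in the camera images.
- stand_mid (a point): grey turnover stand fixed on the worktop, base plate 150 x 250 x 10 mm. Point: middle of the steel hinge rod, 54.5 mm above the worktop. Axes of the stand: x along the rod, away from the robot; y to the left (empty bed at +y, hinged tray at -y at the start); z up. Hinge posts 62 mm either side along x, 60 mm high.
- leaf (a joint): angle of the grey hinged tray, rad: 0 = lying on the right, pockets up; 3.14 = turned right over to the left, pockets down above the bed. The hinge is stiff: the tray stays at any angle it is left at; 5 to 10 N at its bar turns it.
- pockets (a point): grey hinged tray, 131.5 (x) x 80.5 (y) mm. Point: centre of its rim plane, 70 mm from the rod, level with it; moves with it. x along the rod, y towards the rod, z out of the pockets. Six pockets 12.5 deep, 4 mm walls, centres x = -42.5, 0, 42.5: wide row at y = -17 (38.5 x 38.5 mm), narrow row at y = +21.25 (38.5 in x, 30 in y).
- lugs (a point): same point and axes as pockets, for the red parts: four lugs 8 mm long at x = -35 and +25, posts 52.5 mm from the centre line in y either side, overhangs reaching in to 43 mm, undersides 6 and tops 10 mm above the rim plane. The two at x = -35 are closed at their -x end: the stops for the ears.
- bar (a point): middle of the grey tray's black handle bar: round, 10 mm thick, parallel to the rod, 80 mm free length, 150 mm from the rod, in the rim plane, 40 mm clear of the tray wall. It can be pinched from above, fingers closing across it, and may turn between the fingers while the tray swings.
- bed (a point): fixed point over the bed, 70 mm left of the rod and level with it, axes as the stand. Two aluminium rails along x, tops 19.5 mm below this point, at y = -31 and +31 mm from it; the handle of the turned-over blue tray hangs between them.
- tray_grip (a point): loose blue tray, same outline, pockets and rows as the grey one, 16.5 mm thick; starts face-down on the worktop, handle up. Point: centre of the white handle block on its back, 14 (x) x 44 (y) x 22 (z) mm. x points away from its thumb tab, z out of its back (up while face-down). Rim plane at z = -27.5 mm, pocket floors at -15, back at -11.
- tray_rim (a point): centre of the blue tray's rim plane, axes as tray_grip. With x and y axes as the grey tray's its rows lie over the same rows. Four ears at the rim, 10 mm long, 3.5 thick, reaching 50.5 mm from the centre line, at x = -35 and +25: under the lugs (2.5 mm play) when the tray is home (its centre over the grey one's); shifted 12 to 25 mm to +x they pass between the lugs.
- tray_tab (a point): middle of the end face of the blue tray's thumb tab: 30 wide (y), 11.5 thick, this point 92.5 mm from the tray's centre in -x. With the tray home the tab stands out 26 mm beyond the grey tray, so it can be pushed to +x from above.
- big0_mid (a point): big specimen mount: black resin disc 34 mm across, 11 mm high, polished metal section in its underside, small yellow dot on its back (up at the start). Point: its centre; z from the polished face to the back. Stands in a pocket of the grey tray at the start.
- big1_mid (a point): big specimen mount: black resin disc 34 mm across, 11 mm high, polished metal section in its underside, small yellow dot on its back (up at the start). Point: its centre; z from the polished face to the back. Lies on the worktop at the start; may be absent.
- big2_mid (a point): big specimen mount: black resin disc 34 mm across, 11 mm high, polished metal section in its underside, small yellow dot on its back (up at the start). Point: its centre; z from the polished face to the back. Lies on the worktop at the start; may be absent.
- small0_mid (a point): small specimen mount: black resin disc 26 mm across, 11 mm high, polished metal section in its underside, small yellow dot on its back (up at the start). Point: its centre; z from the polished face to the back. Stands in a pocket of the grey tray at the start.
- small1_mid (a point): small specimen mount: black resin disc 26 mm across, 11 mm high, polished metal section in its underside, small yellow dot on its back (up at the start). Point: its centre; z from the polished face to the back. Lies on the worktop at the start; may be absent.
- small2_mid (a point): small specimen mount: black resin disc 26 mm across, 11 mm high, polished metal section in its underside, small yellow dot on its back (up at the start). Point: its centre; z from the polished face to the back. Lies on the worktop at the start; may be absent.
- timer: white bench timer 62 x 66 x 18 mm, bystander; origin at the centre of its underside
- forceps: steel forceps, 130 mm, bystander; origin at the centre of its underside
- marker: red marker pen, 135 mm, bystander; origin at the centre of its underside
- stain_blue: blue-grey stain bottle, black cap, 63 x 156 mm, bystander; origin at the centre of its underside
- scope_corner (a point): obstacle: front left corner of the stage of the tall grey microscope, fixed; the stage spreads from here away from the robot and to the right (about 160 mm square). Keep the arm and gripper in front of it when passing.
- basin_wall (a point): obstacle: middle of the top edge of the red basin's near left wall, 149 mm high, fixed; the wall runs 200 mm either way, along the world direction (0.83, 0.56). The mounts lie on the robot's side of it.

How it is judged (in metres and radians):
On the way, in this order (a step that is already met when the one before it is completed fails the run):
1. all the mounts lie in the grey tray, back up, big ones in the wide row and small ones in the narrow row (x of big0_mid in the frame of pockets between -0.063 and 0.063 m and y of big0_mid in the frame of pockets between -0.0365 and 0.0025 m and z of big0_mid in the frame of pockets between -0.0105 and -0.003 m and angle between each of big0_mid, big1_mid, big2_mid, small0_mid, small1_mid, small2_mid's own z axis and vertical below 0.25 rad and x of big1_mid in the frame of pockets between -0.063 and 0.063 m and y of big1_mid in the frame of pockets between -0.0365 and 0.0025 m and z of big1_mid in the frame of pockets between -0.0105 and -0.003 m and x of big2_mid in the frame of pockets between -0.063 and 0.063 m and y of big2_mid in the frame of pockets between -0.0365 and 0.0025 m and z of big2_mid in the frame of pockets between -0.0105 and -0.003 m and x of small0_mid in the frame of pockets between -0.063 and 0.063 m and y of small0_mid in the frame of pockets between 0.006 and 0.0365 m and z of small0_mid in the frame of pockets between -0.0105 and -0.003 m and x of small1_mid in the frame of pockets between -0.063 and 0.063 m and y of small1_mid in the frame of pockets between 0.006 and 0.0365 m and z of small1_mid in the frame of pockets between -0.0105 and -0.003 m and x of small2_mid in the frame of pockets between -0.063 and 0.063 m and y of small2_mid in the frame of pockets between 0.006 and 0.0365 m and z of small2_mid in the frame of pockets between -0.0105 and -0.003 m and value of joint leaf below 0.2 rad), for 0.2 s.
2. the blue tray lies face-down on the grey one, home flat, under the lugs (within 5 mm) (x of tray_grip in the frame of pockets between -0.005 and 0.005 m and y of tray_grip in the frame of pockets between -0.006 and 0.006 m and z of tray_grip in the frame of pockets between 0.024 and 0.0325 m and value of joint leaf below 0.3 rad and angle between tray_grip's own z axis and vertical below 0.06 rad), for 0.2 s.
3. the pair of trays is turned right over to the left, the blue tray still under the lugs (value of joint leaf above 3 rad and x of tray_grip in the frame of pockets between -0.005 and 0.005 m and y of tray_grip in the frame of pockets between -0.006 and 0.006 m and z of tray_grip in the frame of pockets between 0.024 and 0.0325 m and angle between tray_grip's own z axis and vertical above 2.98 rad), for 0.2 s.
At the end, for the whole second after the job is handed in: The grey tray is back at its start (hinge under 0.12 rad); the blue tray rests face-up on the bed's rails; every mount present lies flat, polished face up (within 0.24 rad), in a pocket of its matching row of the blue tray; all at rest (value of joint leaf below 0.12 rad and angle between tray_grip's own z axis and vertical above 3 rad and x of tray_grip in the frame of bed between -0.02 and 0.05 m and y of tray_grip in the frame of bed between -0.02 and 0.02 m and z of tray_grip in the frame of bed between -0.0355 and -0.0255 m and linear speed of tray below 0.02 m/s and x of big0_mid in the frame of tray_grip between -0.063 and 0.063 m and y of big0_mid in the frame of tray_grip between -0.0365 and 0.0025 m and z of big0_mid in the frame of tray_grip between -0.024 and -0.017 m and angle between each of big0_mid, big1_mid, big2_mid, small0_mid, small1_mid, small2_mid's own z axis and vertical above 2.9 rad and x of big1_mid in the frame of tray_grip between -0.063 and 0.063 m and y of big1_mid in the frame of tray_grip between -0.0365 and 0.0025 m and z of big1_mid in the frame of tray_grip between -0.024 and -0.017 m and x of big2_mid in the frame of tray_grip between -0.063 and 0.063 m and y of big2_mid in the frame of tray_grip between -0.0365 and 0.0025 m and z of big2_mid in the frame of tray_grip between -0.024 and -0.017 m and x of small0_mid in the frame of tray_grip between -0.063 and 0.063 m and y of small0_mid in the frame of tray_grip between 0.006 and 0.0365 m and z of small0_mid in the frame of tray_grip between -0.024 and -0.017 m and x of small1_mid in the frame of tray_grip between -0.063 and 0.063 m and y of small1_mid in the frame of tray_grip between 0.006 and 0.0365 m and z of small1_mid in the frame of tray_grip between -0.024 and -0.017 m and x of small2_mid in the frame of tray_grip between -0.063 and 0.063 m and y of small2_mid in the frame of tray_grip between 0.006 and 0.0365 m and z of small2_mid in the frame of tray_grip between -0.024 and -0.017 m); the robot touches nothing.
It fails at once if a bystander is moved more than 3 cm (distance of any of timer, forceps, marker, stain_blue from where it was at the start of the episode above 0.03 m).
Of big1, small1, big2, small2 only 2 to 4 are there at a start; the rules pass over those that are not, and their reading is None.
At some moment in a run one of big1, small1, big2, small2 may be knocked a few centimetres aside while the robot is not near it.
Once in a run the grip may slacken for a moment while it holds something.
It also fails if it takes over 210 s, if anything falls off the work surface, if the arm or the gripper's body presses on something with over 40 N, if the wrist force passes 120 N, or if a joint passes its speed limit or range.

## Working session

There is one attempt and no reset: what is moved stays moved. The work goes in short steps, Python scripts to look and compute and a tool call to move; the robot and the scene stay as the last step left them, time stands still between calls to the robot, and variables do not carry over. Pictures are saved under pics/ and viewed, at most 14 in all, crops included, and the job is handed in when it is done.

Besides the shell and the picture viewer there is one more tool, called after ">>>" by a JSON object that holds its "name" and its "arguments", one argument or row to a line. step_arm: Moves the arm, as the interface text tells. Its arguments: {"type":"object","properties":{"targets":{"type":"string"},"claw":{"type":"number"}},"required":["targets"]}

```bash
mkdir -p pics; ls
python3 - <<'E'
from station import sense,cams,r
import cv2
s=sense();print(s)
for n in("scene","top"):
    c=cams.capture(n);cv2.imwrite(f"pics/{n}0.png",c["frame"])
    print(n,{k:v for k,v in c.items() if k!="frame"})
E
```

```text
pics
{'time_s': 0.0, 'joints': array([ 9.13084922e+01,  2.20906992e+01,  3.78404753e-01, -2.95552880e-02,
       -6.84093137e+01, -1.48154266e+01]), 'joint_velocities': array([-0.08197081, -0.02830274, -0.04735958,  0.110559  , -0.11909324,
       -0.17313475]), 'effort': array([ 1.28512344e-03, -3.90668321e+01,  1.87403244e+01,  4.21974778e+00,
        1.09745236e-02, -1.96849583e-04]), 'tcp_pos': array([0.14582698, 0.60712618, 0.22144939]), 'ee_rot': array([[ 9.72297207e-01, -2.33747632e-01, -4.31052504e-04],
       [-2.33748016e-01, -9.72294871e-01, -2.13281542e-03],
       [ 7.94304150e-05,  2.17448814e-03, -9.99997633e-01]]), 'wrist_force': array([ 0.18584131, -0.27939006, -0.28332686]), 'moment': array([ 0.00451092, -0.02145242,  0.03849346]), 'gripper_force': 0.0, 'gripper_width': 1.002650192330128}
scene {'vertical_fov': 44.2803155028829, 'cx': 318.4143471237761, 'cy': 242.5770396154619, 'eye': array([-0.44966346, -0.81860139,  0.85027   ]), 'rotation': array([[ 0.6048857 , -0.41111158,  0.68198282],
       [-0.79628842, -0.30564048,  0.52202361],
       [-0.0061684 , -0.85881964, -0.51224094]])}
top {'vertical_fov': 42.058879579582445, 'cx': 323.30753943464214, 'cy': 238.3865338696274, 'eye': array([ 0.26584971, -0.08608283,  1.8868779 ]), 'rotation': array([[-0.01962607, -0.99032828,  0.13734891],
       [-0.99977451,  0.0205534 ,  0.00533652],
       [-0.00810789, -0.13721321, -0.99050835]])}
```

```bash
ls -la pics
```

```text
total 908
drwxr-xr-x 2 agent agent   4096 Dec  2 11:35 .
drwxr-xr-x 3 agent agent   4096 Dec  2 11:34 ..
-rw-r--r-- 1 agent agent 427862 Dec  2 11:35 scene0.png
-rw-r--r-- 1 agent agent 487876 Dec  2 11:35 top0.png
```

View pics/scene0.png

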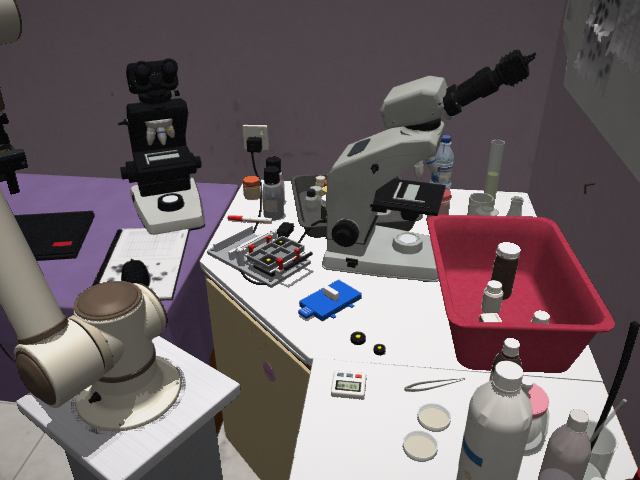

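View pics/top0.png

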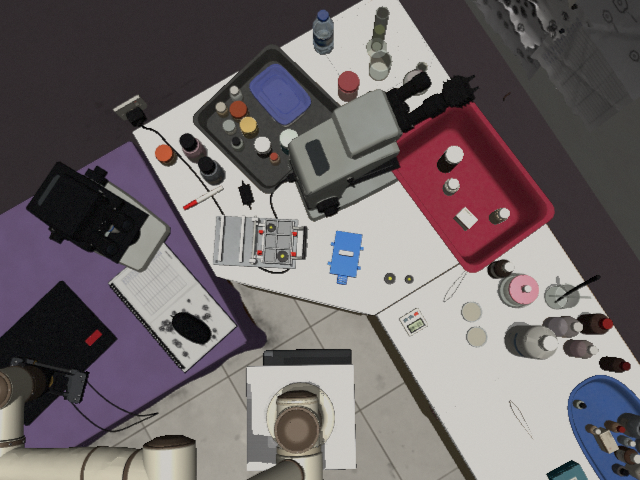

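The top view shows the stand around (258,240) with the grey tray to the right, the blue tray at (346,255) with its tab at (342,281), a big mount at (390,279) and a small one at (409,279). That makes two loose mounts. The timer is at (412,321) and the marker at (203,197).

```bash
cat > h.py <<'E'
import numpy as np,cv2
from station import sense,cams,r
def K(c): 
    f=240/np.tan(np.radians(c["vertical_fov"])/2); return f,c["cx"],c["cy"]
def cam(n):
    s=sense(); c=cams.capture(n)
    if n=="wrist":
        T=c["tool_from_camera"]; c["rotation"]=s["ee_rot"]@T[:3,:3]; c["eye"]=s["tcp_pos"]+s["ee_rot"]@T[:3,3]
    return c
def ray(c,p,z):
    f,cx,cy=K(c); d=c["rotation"]@np.array([(p[0]-cx)/f,(p[1]-cy)/f,1]); e=c["eye"]
    return e+d*(z-e[2])/d[2]
def proj(c,X):
    f,cx,cy=K(c); q=c["rotation"].T@(np.array(X)-c["eye"]); return np.array([cx+f*q[0]/q[2],cy+f*q[1]/q[2]])
def mask(c,col):
    h=cv2.cvtColor(c["frame"],cv2.COLOR_BGR2HSV)
    if col=="red": return cv2.inRange(h,(0,130,90),(8,255,255))|cv2.inRange(h,(172,130,90),(180,255,255))
    if col=="blue": return cv2.inRange(h,(98,150,60),(122,255,255))
    if col=="yellow": return cv2.inRange(h,(22,130,90),(35,255,255))
def blobs(m,amin=5,box=None):
    n,l,st,ce=cv2.connectedComponentsWithStats(m)
    o=[(int(st[i,4]),*ce[i].round(1),int(st[i,2]),int(st[i,3])) for i in range(1,n) if st[i,4]>=amin]
    return [b for b in o if box is None or (box[0]<b[1]<box[2] and box[1]<b[2]<box[3])]
def rt(s,v): return np.round(100*s["ee_rot"].T@np.array(v),2)   # world shift m -> tool cm
E
python3 - <<'E'
from h import *
c=cam("top")
B=(200,180,440,310)
for z,b in [(.011,x) for x in blobs(mask(c,"yellow"),2,B)]: print("y",b,ray(c,b[1:3],.011),ray(c,b[1:3],.05))
for b in blobs(mask(c,"red"),2,B): print("r",b,ray(c,b[1:3],.0645))
for b in blobs(mask(c,"blue"),30,B): print("b",b,ray(c,b[1:3],.0165))
im=c["frame"][195:305,200:425]; cv2.imwrite("pics/topcrop.png",cv2.resize(im,None,fx=3.5,fy=3.5,interpolation=cv2.INTER_CUBIC))
E
```

```text
y (7, np.float64(270.7), np.float64(227.0), 3, 3) [0.56427038 0.08342091 0.011     ] [0.55806613 0.07989688 0.05      ]
y (9, np.float64(281.9), np.float64(255.7), 3, 4) [0.47572485 0.0502452  0.011     ] [0.47136149 0.04741091 0.05      ]
y (10, np.float64(389.8), np.float64(278.0), 4, 3) [ 0.40168213 -0.27337228  0.011     ] [ 0.39885813 -0.26947848  0.05      ]
y (6, np.float64(409.0), np.float64(278.5), 3, 2) [ 0.39901422 -0.33093093  0.011     ] [ 0.3962457  -0.32584047  0.05      ]
r (13, np.float64(260.5), np.float64(231.2), 4, 4) [0.54383053 0.10883769 0.0645    ]
r (16, np.float64(294.2), np.float64(233.3), 5, 4) [0.53548695 0.00933861 0.0645    ]
r (19, np.float64(259.1), np.float64(252.3), 5, 5) [0.48117078 0.11332186 0.0645    ]
r (18, np.float64(293.2), np.float64(253.4), 5, 4) [0.47585454 0.01306743 0.0645    ]
b (995, np.float64(345.4), np.float64(253.8), 34, 46) [ 0.4769386  -0.14165277  0.0165    ]
```

View pics/topcrop.png

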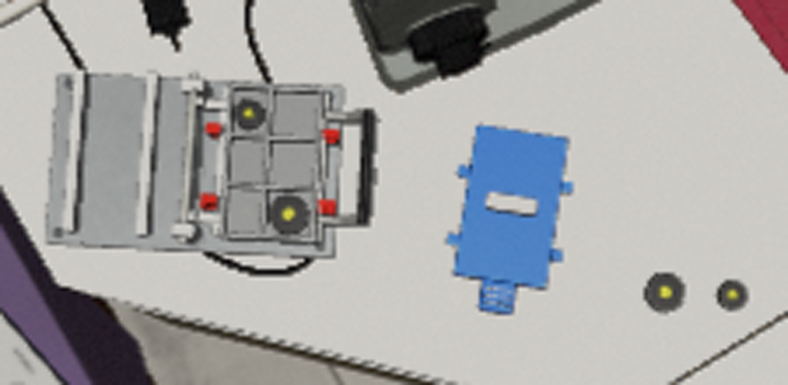

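>>> {"name": "step_arm", "arguments": {
  "targets": "0 0 0 -4.8; 0 0 0 -4.8; 2.25 3.27 -0.25 0; 2.25 3.27 -0.25 0; 2.25 3.27 -0.25 0; 2.25 3.27 -0.25 0; 2.25 3.27 -0.25 0; 2.25 3.27 -0.25 0; 2.25 3.27 -0.25 0; 2.25 3.27 -0.25 0; 2.25 3.27 -0.25 0; 2.25 3.27 -0.25 0"
}}

```text
time_s: 1.15
tcp_pos: [0.3485, 0.2641, 0.2477]
ee_rot: [[0.998, -0.068, 0.0], [-0.068, -0.998, 0.0], [0.0, -0.0, -1.0]]
wrist_force: [0.4, 0.8, 0.1]
gripper_width: 0.999
gripper_force: 0.0
```

>>> {"name": "step_arm", "arguments": {
  "targets": "2.25 3.27 -0.25 0; 2.25 3.27 -0.25 0; 2.25 3.27 -0.25 0; 2.25 3.27 -0.25 0; 2.25 3.27 -0.25 0; 2.25 3.27 -0.25 0; 0 0 0 0; 0 0 0 0; 0 0 0 0"
}}

```text
time_s: 1.9
tcp_pos: [0.4691, 0.0609, 0.2621]
ee_rot: [[0.998, -0.069, -0.001], [-0.069, -0.998, -0.0], [-0.001, 0.0, -1.0]]
wrist_force: [-0.0, 0.6, -0.4]
gripper_width: 1.0
gripper_force: 0.0
```

Run:
```python
from h import *
c=cam("wrist");cv2.imwrite("pics/w1.png",c["frame"]);s=sense()
print(s["tcp_pos"],s["joints"],c["tool_from_camera"],c["vertical_fov"],c["cx"],c["cy"])
for b in blobs(mask(c,"yellow"),8): print("y",b,ray(c,b[1:3],.053))
for b in blobs(mask(c,"red"),15): print("r",b,ray(c,b[1:3],.0645))
```

```text
[0.46896219 0.0615593  0.2622604 ] [ 2.72107608e+01  5.36642475e+00 -1.60833482e+01 -2.14028198e-02
 -6.85847382e+01  5.89172798e+01] [[-1.15860384e-04 -9.58482009e-01 -2.85152987e-01  7.76403353e-02]
 [ 9.99999411e-01  1.96555687e-04 -1.06699007e-03  5.47304148e-06]
 [ 1.07873923e-03 -2.85152942e-01  9.58481422e-01 -1.61886279e-01]
 [ 0.00000000e+00  0.00000000e+00  0.00000000e+00  1.00000000e+00]] 60.503802354898035 328.9202803542671 237.96463128361387
y (83, np.float64(346.1), np.float64(201.1), 11, 11) [0.47034549 0.0454646  0.053     ]
r (789, np.float64(24.5), np.float64(33.4), 46, 39) [0.62552936 0.29282873 0.0645    ]
r (125, np.float64(268.7), np.float64(123.4), 16, 9) [0.54358491 0.10695655 0.0645    ]
r (128, np.float64(385.2), np.float64(123.8), 16, 9) [0.53647091 0.00915401 0.0645    ]
r (168, np.float64(271.9), np.float64(194.4), 15, 17) [0.48325159 0.11084816 0.0645    ]
```

View pics/w1.png

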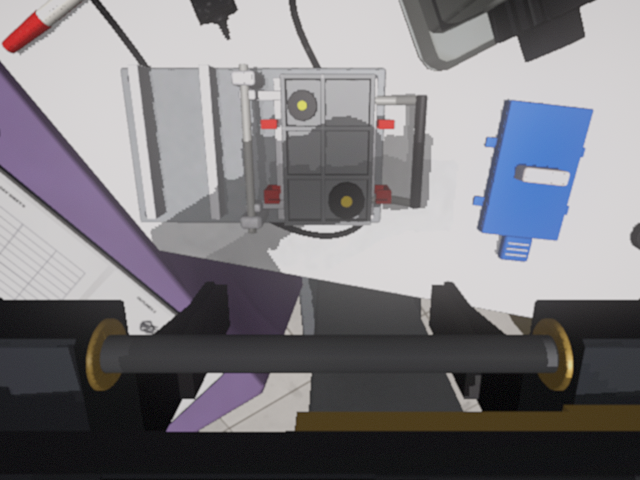

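The wrist view shows the grey tray with small0 at (302,105) in the far narrow pocket and big0 at (347,201) in the near wide one, and the blue tray at (535,175). The middle pockets are free, so I'll use those. Next I go to the loose mounts.

>>> {"name": "step_arm", "arguments": {
  "targets": "-0.75 3.5 1.1 0; -0.75 3.5 1.1 0; -0.75 3.5 1.1 0; -0.75 3.5 1.1 0; -0.75 3.5 1.1 0; -0.75 3.5 1.1 0; -0.75 3.5 1.1 0; -0.75 3.5 1.1 0; -0.75 3.5 1.1 0; -0.75 3.5 1.1 0; 0 0 0 0; 0 0 0 0",
  "claw": 6
}}

```text
time_s: 2.95
tcp_pos: [0.3702, -0.2828, 0.1518]
ee_rot: [[0.998, -0.069, -0.002], [-0.069, -0.998, 0.001], [-0.002, -0.001, -1.0]]
wrist_force: [0.7, -0.4, -0.1]
gripper_width: 0.689
gripper_force: 0.0
```

```bash
cat > look.py <<'E'
from h import *
import sys
z=float(sys.argv[1]);c=cam("wrist");s=sense();print(s["time_s"],s["tcp_pos"],s["joints"][5].round(1))
for b in blobs(mask(c,"yellow"),8):
    p=ray(c,b[1:3],z); print("y",b,p.round(4),"shift",rt(s,[*(p-s["tcp_pos"])[:2],0]))
if len(sys.argv)>2: cv2.imwrite(sys.argv[2],c["frame"])
E
python3 look.py .011 pics/w2.png
```

```text
3.0 [ 0.37094187 -0.2822326   0.15242697] 103.4
y (140, np.float64(315.1), np.float64(182.4), 13, 14) [ 0.401  -0.2743  0.011 ] shift [ 2.94 -0.99 -0.  ]
y (59, np.float64(393.4), np.float64(181.9), 8, 9) [ 0.3973 -0.3319  0.011 ] shift [ 2.97  4.78 -0.  ]
```

>>> {"name": "step_arm", "arguments": {
  "targets": "0.98 -0.33 2 0; 0.98 -0.33 3 0; 0.98 -0.33 3 0; 0 0 3 0; 0 0 2 0; 0 0 1 0; 0 0 0.6 0; 0 0 0 0; 0 0 0 0",
  "claw": 4.6
}}

```text
time_s: 3.75
tcp_pos: [0.4021, -0.2742, 0.0073]
ee_rot: [[0.998, -0.066, 0.001], [-0.066, -0.998, -0.001], [0.001, 0.0, -1.0]]
wrist_force: [0.3, -0.7, 0.7]
gripper_width: 0.528
gripper_force: 0.0
```

>>> {"name": "step_arm", "arguments": {
  "targets": "0 0 0 0; 0 0 0 0; 0 0 0 0; 0 0 0 0; 0 0 0 0",
  "claw": 2.8
}}

```text
time_s: 4.17
tcp_pos: [0.4014, -0.2752, 0.0074]
ee_rot: [[0.998, -0.068, 0.002], [-0.068, -0.998, -0.0], [0.002, 0.0, -1.0]]
wrist_force: [-0.0, 2.9, 6.4]
gripper_width: 0.357
gripper_force: 30.0
```

>>> {"name": "step_arm", "arguments": {
  "targets": "0 0 -2 0; 0 0 -4 0; 0 0 -4 0; 0 0 -4 0; 0 0 0 0"
}}

```text
time_s: 4.58
tcp_pos: [0.4055, -0.2774, 0.1546]
ee_rot: [[0.998, -0.067, 0.015], [-0.067, -0.998, -0.007], [0.016, 0.006, -1.0]]
wrist_force: [1.3, -0.4, 1.0]
gripper_width: 0.356
gripper_force: 30.0
```

```bash
python3 look.py .011 pics/w3.png; python3 -c "
from h import *
print(sense()['gripper_width'],sense()['gripper_force'])
a=cv2.imread('pics/w2.png');b=cv2.imread('pics/w3.png');cv2.imwrite('pics/p.png',cv2.resize(np.hstack([a[100:420,150:500],b[100:420,150:500]]),None,fx=1.1,fy=1.1))"
```

```text
4.6333 [ 0.40347432 -0.27619323  0.15101696] 101.4
y (52, np.float64(399.8), np.float64(228.3), 9, 7) [ 0.3985 -0.3321  0.011 ] shift [-0.11  5.61  0.02]
y (430, np.float64(328.7), np.float64(308.4), 24, 22) [ 0.3352 -0.273   0.011 ] shift [-6.83  0.15 -0.07]
0.35490496146620826 29.999838173389435
```

View pics/p.png

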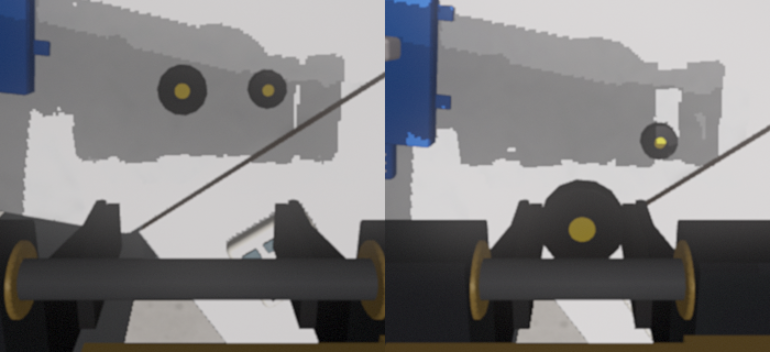

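```bash
cat > held.py <<'E'
from h import *
s=sense();c=cam("wrist")
for b in blobs(mask(c,"yellow"),100):
    p=ray(c,b[1:3],s["tcp_pos"][2]+.004); print(s["tcp_pos"],b,p,"in tool",rt(s,p-s["tcp_pos"]))
P=np.array([.5147,.0602]);X=np.array([np.cos(np.radians(-3.9)),np.sin(np.radians(-3.9))]);Y=np.array([-X[1],X[0]])
for n,l in(("wide",[0,-.017]),("narrow",[0,.02125])):
    q=P+X*l[0]+Y*l[1]; print(n,q,"shift of tcp",rt(s,[*(q-s["tcp_pos"][:2]),0]))
E
python3 held.py
```

```text
[ 0.40347432 -0.27619323  0.15101696] (430, np.float64(328.7), np.float64(308.4), 24, 23) [ 0.40312001 -0.2758875   0.15501696] in tool [-0.03 -0.03 -0.4 ]
wide [0.51354374 0.04323937] shift of tcp [  8.81 -32.62  -0.  ]
narrow [0.51614532 0.08140079] shift of tcp [ 8.810e+00 -3.644e+01 -1.000e-02]
```

>>> {"name": "step_arm", "arguments": {
  "targets": "0.98 -3.62 0 0; 0.98 -3.62 0 0; 0.98 -3.62 0 0; 0.98 -3.62 0 0; 0.98 -3.62 0 0; 0.98 -3.62 0 0; 0.98 -3.62 0 0; 0.98 -3.62 0 0; 0.98 -3.62 0 0; 0 0 2.5 0; 0 0 0 0; 0 0 0 0"
}}

```text
time_s: 5.68
tcp_pos: [0.5087, 0.0434, 0.1189]
ee_rot: [[0.998, -0.068, -0.007], [-0.068, -0.998, -0.003], [-0.007, 0.003, -1.0]]
wrist_force: [0.2, -0.3, -0.0]
gripper_width: 0.358
gripper_force: 30.0
```

```bash
python3 held.py; python3 look.py .053 pics/w4.png
```

```text
[0.50870432 0.04335577 0.11889113] (167, np.float64(259.5), np.float64(175.7), 14, 15) [0.56603941 0.06620964 0.12289113] in tool [ 5.56 -2.67 -0.45]
[0.50870432 0.04335577 0.11889113] (437, np.float64(328.8), np.float64(308.2), 25, 23) [0.50851867 0.04360745 0.12289113] in tool [-0.02 -0.02 -0.4 ]
wide [0.51354374 0.04323937] shift of tcp [ 0.48 -0.02 -0.  ]
narrow [0.51614532 0.08140079] shift of tcp [ 0.48 -3.85 -0.02]
5.7833 [0.51046198 0.04304363 0.12115992] 63.0
y (163, np.float64(260.0), np.float64(177.7), 15, 14) [0.5566 0.0784 0.053 ] shift [ 4.35 -3.85 -0.01]
y (437, np.float64(328.8), np.float64(308.2), 25, 23) [0.4742 0.0458 0.053 ] shift [-3.64 -0.02  0.01]
```

View pics/w4.png

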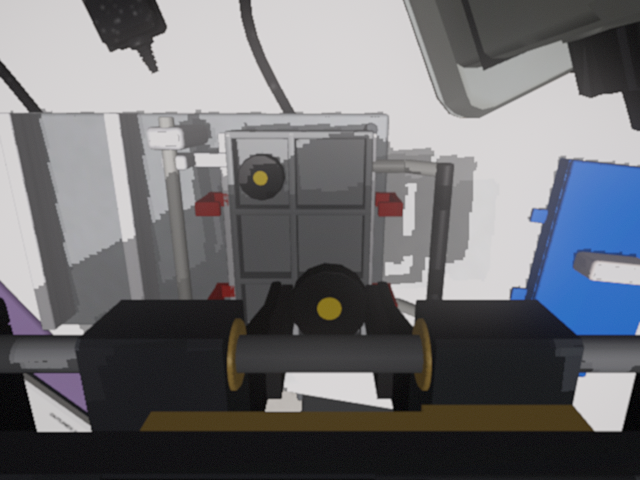

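The mount is held centred at (329,308). The free middle wide pocket is centred at about (333,242).

Run:
```python
from h import *
c=cam("wrist");s=sense();print(s["tcp_pos"],s["ee_rot"][:,2])
cv2.imwrite("pics/w5.png",c["frame"])
P=np.array([.5147,.0602]);a=np.radians(-3.9);X=np.array([np.cos(a),np.sin(a)]);Y=np.array([-X[1],X[0]])
for l in[(-.0213,-.0382),(.0213,-.0382),(.0213,.0022),(-.0213,.0022),(.0638,-.0382),(.0638,.0022)]:
    q=P+X*l[0]+Y*l[1];p=proj(c,[*q,.0545]);print(l,p.round(0));cv2.circle(c["frame"],tuple(int(v) for v in p),3,(0,255,0),1)
cv2.imwrite("pics/w5c.png",cv2.resize(c["frame"][100:350,150:450],None,fx=2.4,fy=2.4))
print(rt(s,[.5135-s["tcp_pos"][0],.0432-s["tcp_pos"][1],0]))
```

```text
[0.51086892 0.04302987 0.12176684] [-1.62551507e-04 -3.79152784e-04 -9.99999915e-01]
(-0.0213, -0.0382) [364. 282.]
(0.0213, -0.0382) [366. 213.]
(0.0213, 0.0022) [295. 213.]
(-0.0213, 0.0022) [297. 282.]
(0.0638, -0.0382) [368. 136.]
(0.0638, 0.0022) [293. 136.]
[ 0.26 -0.04 -0.  ]
```

View pics/w5c.png

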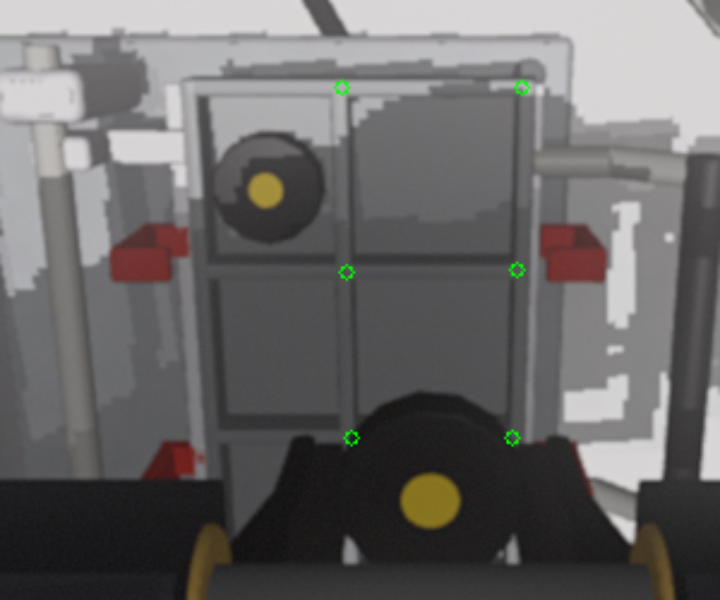

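>>> {"name": "step_arm", "arguments": {
  "targets": "0.35 0.16 1 0; 0 0 1 0; 0 0 1 0; 0 0 1 0; 0 0 0.8 0; 0 0 0.5 0; 0 0 0 0; 0 0 0 0; 0 0 0 0"
}}

```text
time_s: 6.58
tcp_pos: [0.5148, 0.0423, 0.0688]
ee_rot: [[0.998, -0.068, 0.001], [-0.068, -0.998, 0.0], [0.001, -0.0, -1.0]]
wrist_force: [0.4, 0.0, -0.6]
gripper_width: 0.351
gripper_force: 30.0
```

>>> {"name": "step_arm", "arguments": {
  "targets": "0 0 0.4 0; 0 0 0.4 0; 0 0 0.4 0; 0 0 0 0; 0 0 0 0"
}}

```text
time_s: 7.0
tcp_pos: [0.5142, 0.0421, 0.0562]
ee_rot: [[0.998, -0.068, -0.001], [-0.068, -0.998, -0.0], [-0.001, 0.0, -1.0]]
wrist_force: [0.2, -0.4, 0.6]
gripper_width: 0.358
gripper_force: 30.0
```

>>> {"name": "step_arm", "arguments": {
  "targets": "0 0 0 0; 0 0 0 0; 0 0 0 0; 0 0 -1 0; 0 0 -3 0; 0 0 -3 0; 0 0 -2.5 0; 0 0 0 0; 0 0 0 0; 0 0 0 0",
  "claw": 4.4
}}

```text
time_s: 7.83
tcp_pos: [0.5139, 0.0421, 0.1517]
ee_rot: [[0.998, -0.069, -0.0], [-0.069, -0.998, 0.0], [-0.0, -0.0, -1.0]]
wrist_force: [0.9, 1.1, -1.0]
gripper_width: 0.505
gripper_force: 0.0
```

```bash
python3 look.py .053 pics/w6.png
```

```text
7.8833 [0.51359677 0.04195589 0.15100687] 63.4
y (126, np.float64(267.4), np.float64(177.5), 13, 12) [0.5565 0.0785 0.053 ] shift [ 4.03 -3.94 -0.01]
y (193, np.float64(328.7), np.float64(238.0), 16, 15) [0.514  0.0425 0.053 ] shift [ 0.03 -0.06 -0.  ]
y (197, np.float64(329.1), np.float64(298.9), 17, 15) [0.4702 0.0453 0.053 ] shift [-4.36 -0.03  0.01]
```

>>> {"name": "step_arm", "arguments": {
  "targets": "-1.1 3.8 0 0; -1.1 3.8 0 0; -1.1 3.8 0 0; -1.1 3.8 0 0; -1.1 3.8 0 0; -1.1 3.8 0 0; -1.1 3.8 0 0; -1.1 3.8 0 0; -1.1 3.8 0 0; -1.1 3.8 0 0; 0 0 0 0; 0 0 0 0"
}}

```text
time_s: 8.88
tcp_pos: [0.3769, -0.3308, 0.15]
ee_rot: [[0.997, -0.073, -0.003], [-0.073, -0.997, 0.001], [-0.003, -0.001, -1.0]]
wrist_force: [-1.2, 0.2, -0.2]
gripper_width: 0.505
gripper_force: 0.0
```

```bash
python3 look.py .011
```

```text
8.9333 [ 0.37755333 -0.32974435  0.15027963] 108.5
y (66, np.float64(354.7), np.float64(138.3), 9, 9) [ 0.4371 -0.3531  0.011 ] shift [ 6.1   1.91 -0.02]
```

The small mount has been knocked about 4 cm aside, towards the basin. I'll check the clearance to the basin wall.

Run:
```python
from h import *
c=cv2.imread("pics/top0.png");cc=cam("top")
h=cv2.cvtColor(cc["frame"],cv2.COLOR_BGR2HSV)
m=cv2.inRange(h,(165,100,60),(180,255,255))|cv2.inRange(h,(0,100,60),(8,255,255)); m[:, :360]=0; m[300:]=0
n,l,st,ce=cv2.connectedComponentsWithStats(m);i=1+np.argmax(st[1:,4]);print(st[i])
ys,xs=np.where(l==i);p=np.array([ray(cc,(x,y),.149) for x,y in zip(xs,ys)])[:,:2]
N=np.array([.56,-.83]);T=np.array([.83,.56]);d=p@N;t=p@T
for a in np.arange(t.min(),t.max(),.05):
    k=(t>=a)&(t<a+.05); print(a.round(2),d[k].min().round(3))
q=np.array([.4371,-.3531]);print("mount",q@N,q@T)
for b in blobs(mask(cc,"yellow"),2,(200,180,440,310)): print(b,ray(cc,b[1:3],.011))
```

```text
[  392   102   163   171 14769]
0.05 0.619
0.1 0.617
0.15 0.619
0.2 0.619
0.25 0.619
0.3 0.619
0.35 0.617
0.4 0.618
0.45 0.659
mount 0.537849 0.16505699999999995
(7, np.float64(270.7), np.float64(227.0), 3, 3) [0.56427038 0.08342091 0.011     ]
(9, np.float64(283.0), np.float64(241.0), 3, 3) [0.52050339 0.04643517 0.011     ]
(9, np.float64(281.9), np.float64(255.7), 3, 4) [0.47572485 0.0502452  0.011     ]
```

>>> {"name": "step_arm", "arguments": {
  "targets": "0 0 0 7; 0 0 0 7; 0 0 0 7; 0 0 0 7; 0 0 0 7; 0 0 0 7; 0 0 0 7; 0 0 0 7; 0 0 0 7; 0 0 0 7; 0 0 0 7; 0 0 0 7"
}}

```text
time_s: 9.98
tcp_pos: [0.3793, -0.3277, 0.1513]
ee_rot: [[0.034, -0.999, -0.001], [-0.999, -0.034, 0.001], [-0.001, 0.001, -1.0]]
wrist_force: [0.9, 0.8, -0.1]
gripper_width: 0.507
gripper_force: 0.0
```

>>> {"name": "step_arm", "arguments": {
  "targets": "0 0 0 7; 0 0 0 7; 0 0 0 7; 0 0 0 7; 0 0 0 7; 0 0 0 7; 0 0 0 7; 0 0 0 7; 0 0 0 7; 0 0 0 7; 0 0 0 7; 0 0 0 7"
}}

```text
time_s: 10.98
tcp_pos: [0.3794, -0.3278, 0.1513]
ee_rot: [[-0.99, -0.138, -0.001], [-0.138, 0.99, 0.0], [0.001, 0.001, -1.0]]
wrist_force: [0.3, 0.6, -0.3]
gripper_width: 0.507
gripper_force: 0.0
```

>>> {"name": "step_arm", "arguments": {
  "targets": "0 0 0 7; 0 0 0 7; 0 0 0 7; 0 0 0 7; 0 0 0 7; 0 0 0 7; 0 0 0 7; 0 0 0 3; 0 0 0 0; 0 0 0 0"
}}

```text
time_s: 11.82
tcp_pos: [0.3792, -0.3282, 0.1514]
ee_rot: [[-0.723, 0.691, -0.0], [0.691, 0.723, 0.0], [0.001, -0.0, -1.0]]
wrist_force: [0.3, 0.2, 0.4]
gripper_width: 0.504
gripper_force: 0.0
```

```bash
python3 look.py .011; python3 -c "
from h import *
s=sense();print(s['joints'].round(1),rt(s,[.4371-s['tcp_pos'][0],-.3531-s['tcp_pos'][1],0]))"
```

```text
11.8667 [ 0.37914969 -0.32847108  0.15142085] -111.4
y (69, np.float64(356.8), np.float64(295.9), 10, 9) [ 0.4372 -0.3531  0.011 ] shift [-5.89  2.23 -0.  ]
[ -22.3   14.   -22.5   -0.   -53.5 -111.4] [-5.89  2.22 -0.  ]
```

>>> {"name": "step_arm", "arguments": {
  "targets": "-2 0.74 0 0; -2 0.74 1 0; -1.89 0.75 2 0; 0 0 3 0; 0 0 3 0; 0 0 3 0; 0 0 1.5 0; 0 0 1 0; 0 0 0 0; 0 0 0 0; 0 0 0 0"
}}

```text
time_s: 12.78
tcp_pos: [0.4378, -0.3546, 0.0079]
ee_rot: [[-0.721, 0.693, 0.002], [0.693, 0.721, -0.001], [-0.003, 0.001, -1.0]]
wrist_force: [0.7, 0.0, 0.1]
gripper_width: 0.501
gripper_force: 0.0
```

>>> {"name": "step_arm", "arguments": {
  "targets": "0 0 0 0; 0 0 0 0; 0 0 0 0; 0 0 0 0; 0 0 0 0; 0 0 -1 0; 0 0 -3 0; 0 0 -3.5 0; 0 0 -3.5 0; 0 0 -3.5 0; 0 0 0 0; 0 0 0 0",
  "claw": 2
}}

```text
time_s: 13.78
tcp_pos: [0.4378, -0.3548, 0.1548]
ee_rot: [[-0.72, 0.693, 0.006], [0.693, 0.72, -0.003], [-0.006, 0.002, -1.0]]
wrist_force: [-1.3, 0.6, -0.3]
gripper_width: 0.264
gripper_force: 30.0
```

```bash
sed -i 's/\[.5147,.0602\]/[.5150,.0592]/' held.py; python3 held.py
```

```text
[ 0.4378256  -0.35478886  0.15482887] (263, np.float64(328.9), np.float64(308.8), 19, 17) [ 0.43680727 -0.35437803  0.15882887] in tool [ 0.1  -0.04 -0.4 ]
wide [0.51384374 0.04223937] shift of tcp [22.06 33.88 -0.06]
narrow [0.51644532 0.08040079] shift of tcp [24.51 36.81 -0.06]
```

>>> {"name": "step_arm", "arguments": {
  "targets": "0 0 0 -7; 0 0 0 -7; 0 0 0 -7; 0 0 0 -7; 0 0 0 -6; 0 0 0 -6; -0.41 3.66 0 0; -0.41 3.66 0 0; -0.41 3.66 0 0; -0.41 3.66 0 0; -0.41 3.66 0 0; -0.41 3.66 0 0"
}}

```text
time_s: 14.83
tcp_pos: [0.4749, -0.1352, 0.1501]
ee_rot: [[-0.998, 0.069, -0.004], [0.069, 0.998, 0.0], [0.004, -0.0, -1.0]]
wrist_force: [1.4, -0.6, 0.3]
gripper_width: 0.261
gripper_force: 30.0
```

>>> {"name": "step_arm", "arguments": {
  "targets": "-0.41 3.66 0 0; -0.41 3.66 0 0; -0.41 3.66 0 0; -0.41 3.66 0 0; -0.41 3.66 0 0; -0.41 3.66 0 0; 0 0 2 0; 0 0 1 0; 0 0 0 0; 0 0 0 0; 0 0 0 0"
}}

```text
time_s: 15.75
tcp_pos: [0.5155, 0.0795, 0.1215]
ee_rot: [[-0.998, 0.07, -0.001], [0.07, 0.998, -0.001], [0.001, -0.001, -1.0]]
wrist_force: [0.1, 0.2, 0.0]
gripper_width: 0.264
gripper_force: 30.0
```

```bash
python3 held.py;python3 look.py .053 pics/w7.png
```

```text
[0.51550284 0.07946089 0.12153239] (258, np.float64(262.3), np.float64(182.9), 18, 18) [0.45949895 0.05781407 0.12553239] in tool [ 5.44 -2.55 -0.39]
[0.51550284 0.07946089 0.12153239] (240, np.float64(266.2), np.float64(256.8), 18, 17) [0.48954122 0.05590918 0.12553239] in tool [ 2.43 -2.53 -0.4 ]
[0.51550284 0.07946089 0.12153239] (263, np.float64(328.9), np.float64(308.8), 19, 17) [0.51447764 0.07968264 0.12553239] in tool [ 0.1   0.01 -0.4 ]
wide [0.51384374 0.04223937] shift of tcp [-0.09 -3.72  0.  ]
narrow [0.51644532 0.08040079] shift of tcp [-0.09  0.1  -0.  ]
15.85 [0.51595905 0.07974441 0.12221765] -120.6
y (259, np.float64(261.9), np.float64(182.2), 19, 19) [0.4701 0.0452 0.053 ] shift [ 4.33 -3.76 -0.01]
y (238, np.float64(265.8), np.float64(256.0), 18, 17) [0.5139 0.0424 0.053 ] shift [-0.06 -3.74 -0.  ]
y (262, np.float64(328.9), np.float64(308.8), 19, 17) [0.5509 0.0774 0.053 ] shift [-3.51  0.01  0.  ]
```

View pics/w7.png

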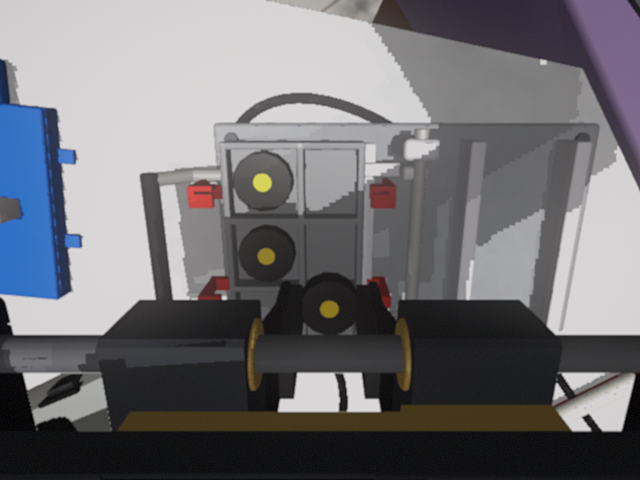

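All three placed mounts sit in their pockets. The target narrow pocket is centred at about (331,251).

Run:
```python
from h import *
c=cam("wrist");s=sense();print(s["tcp_pos"])
g=cv2.cvtColor(c["frame"],cv2.COLOR_BGR2GRAY)
print(g[250,285:380].tolist()); print(g[205:300,315].tolist())
for p in((299,251),(361,251),(331,216),(331,287)): print(p,ray(c,p,.0545))
```

```text
[0.5159989  0.07990129 0.12230156]
[40, 42, 42, 42, 41, 41, 37, 31, 30, 34, 64, 78, 82, 79, 81, 85, 83, 81, 75, 61, 57, 71, 80, 82, 81, 82, 81, 82, 81, 82, 82, 82, 82, 80, 82, 82, 83, 83, 80, 82, 83, 83, 81, 81, 80, 82, 81, 83, 82, 81, 81, 83, 83, 83, 82, 82, 84, 83, 81, 82, 83, 81, 83, 82, 80, 81, 82, 84, 80, 71, 60, 69, 82, 84, 83, 79, 80, 102, 123, 133, 130, 130, 127, 126, 126, 125, 118, 104, 100, 104, 106, 104, 104, 106, 105]
[158, 159, 159, 156, 134, 101, 85, 83, 73, 58, 58, 58, 65, 77, 85, 89, 87, 86, 81, 83, 86, 86, 85, 84, 84, 86, 85, 84, 85, 84, 85, 83, 84, 83, 84, 84, 84, 83, 82, 82, 82, 84, 81, 82, 83, 82, 82, 83, 81, 81, 81, 81, 80, 81, 80, 81, 79, 79, 80, 80, 80, 81, 80, 80, 81, 81, 80, 80, 81, 79, 65, 38, 24, 23, 21, 24, 25, 22, 23, 27, 31, 35, 35, 33, 35, 34, 34, 30, 34, 31, 32, 34, 32, 34, 33]
(299, 251) [0.51196847 0.06264723 0.0545    ]
(361, 251) [0.51452411 0.09900285 0.0545    ]
(331, 216) [0.49219799 0.08285149 0.0545    ]
(331, 287) [0.53614142 0.07984673 0.0545    ]
```

>>> {"name": "step_arm", "arguments": {
  "targets": "0 0.03 2 0; 0 0 2 0; 0 0 1 0; 0 0 0.5 0; 0 0 0.4 0; 0 0 0.4 0; 0 0 0.3 0; 0 0 0 0; 0 0 0 0; 0 0 0 0"
}}

```text
time_s: 16.73
tcp_pos: [0.516, 0.081, 0.056]
ee_rot: [[-0.998, 0.068, 0.001], [0.068, 0.998, 0.0], [-0.001, 0.0, -1.0]]
wrist_force: [0.6, -0.4, -0.6]
gripper_width: 0.262
gripper_force: 30.0
```

>>> {"name": "step_arm", "arguments": {
  "targets": "0 0 0 0; 0 0 0 0; 0 0 0 0; 0 0 -1 0; 0 0 -3 0; 0 0 -3 0; 0 0 -3 0; 0 0 -3 0; 0 0 0 0; 0 0 0 0; 0 0 0 0",
  "claw": 3.6
}}

```text
time_s: 17.65
tcp_pos: [0.5152, 0.0808, 0.1857]
ee_rot: [[-0.998, 0.069, -0.0], [0.069, 0.998, 0.0], [0.0, 0.0, -1.0]]
wrist_force: [-0.9, 0.1, -0.4]
gripper_width: 0.414
gripper_force: 0.0
```

```bash
python3 look.py .053 pics/w8.png
python3 - <<'E'
from h import *
c=cam("top")
m=mask(c,"blue"); m[:,:310]=0;m[:200]=0;m[300:]=0;m[:,400:]=0
k=cv2.morphologyEx(m,cv2.MORPH_OPEN,np.ones((13,13)));cn=max(cv2.findContours(cv2.morphologyEx(k,cv2.MORPH_CLOSE,np.ones((9,9))),0,1)[0],key=cv2.contourArea)
q=np.array([ray(c,p,.0165)[:2] for p in cn[:,0]],np.float32);print(cv2.minAreaRect(q))
h=cv2.cvtColor(c["frame"],cv2.COLOR_BGR2HSV);w=cv2.inRange(h,(0,0,170),(180,70,255))
for b in blobs(w,8,(325,230,370,280)): print(b,ray(c,b[1:3],.0385))
E
```

```text
17.7 [0.51486339 0.08062562 0.18493448] -120.7
y (155, np.float64(274.4), np.float64(169.2), 14, 15) [0.4701 0.0454 0.053 ] shift [ 4.23 -3.83  0.01]
y (152, np.float64(276.8), np.float64(228.7), 14, 14) [0.5139 0.0425 0.053 ] shift [-0.16 -3.81  0.  ]
y (95, np.float64(329.2), np.float64(226.8), 11, 11) [0.5151 0.0813 0.053 ] shift [-0.02  0.07 -0.  ]
y (87, np.float64(329.2), np.float64(278.9), 11, 11) [0.5565 0.0785 0.053 ] shift [-4.17  0.07 -0.01]
((0.4798125922679901, -0.14342358708381653), (0.07502327114343643, 0.12388584017753601), 81.3648681640625)
(13830, np.float64(362.5), np.float64(251.4), 210, 134) [ 0.48060077 -0.19209474  0.0385    ]
(57, np.float64(345.7), np.float64(252.6), 15, 6) [ 0.47803293 -0.14198047  0.0385    ]
```

>>> {"name": "step_arm", "arguments": {
  "targets": "0.36 -3.75 0.5 0; 0.36 -3.75 0.5 0; 0.36 -3.75 0.5 0; 0.36 -3.75 0.5 0; 0.36 -3.75 0.5 0; 0.36 -3.75 0.5 0; 0 0 0 4.7; 0 0 0 0; 0 0 0 0; 0 0 0 0",
  "claw": 6.5
}}

```text
time_s: 18.58
tcp_pos: [0.4788, -0.1416, 0.1551]
ee_rot: [[-0.989, 0.147, -0.001], [0.147, 0.989, -0.0], [0.001, -0.0, -1.0]]
wrist_force: [-0.1, -0.4, 0.1]
gripper_width: 0.744
gripper_force: 0.0
```

```bash
cat > tray.py <<'E'
from h import *
s=sense();c=cam("wrist");print(s["tcp_pos"])
m=mask(c,"blue");n,l,st,ce=cv2.connectedComponentsWithStats(m);i=1+np.argmax(st[1:,4]);m=(l==i).astype(np.uint8)*255
hull=cv2.convexHull(max(cv2.findContours(m,0,2)[0],key=cv2.contourArea))
f=np.zeros_like(m);cv2.fillConvexPoly(f,hull,255)
h=cv2.cvtColor(c["frame"],cv2.COLOR_BGR2HSV)
w=cv2.inRange(h,(0,0,150),(180,60,255))&f&~m
cn=max(cv2.findContours(w,0,2)[0],key=cv2.contourArea)
q=np.array([ray(c,p,.0385)[:2] for p in cn[:,0]],np.float32);print("handle top",cv2.minAreaRect(q))
cv2.imwrite("pics/tray.png",c["frame"]);cv2.drawContours(c["frame"],[cn],-1,(0,255,0),1);cv2.imwrite("pics/trayc.png",c["frame"])
E
python3 tray.py
```

```text
[ 0.47883287 -0.14155006  0.15512532]Traceback (most recent call last):
  File "tray.py", line 8, in <module>
    cn=max(cv2.findContours(w,0,2)[0],key=cv2.contourArea)
ValueError: max() iterable argument is empty
```

```bash
sed -i 's/(0,0,150),(180,60,255)/(0,0,60),(180,90,255)/; s/^w=.*/&;cv2.imwrite("pics\/trayc.png",c["frame"])/' tray.py; python3 tray.py
```

```text
[ 0.47899051 -0.14129125  0.15533529]
handle top ((0.47486379742622375, -0.14320902526378632), (0.0435890331864357, 0.01793026179075241), 79.69271087646484)
```

View pics/trayc.png

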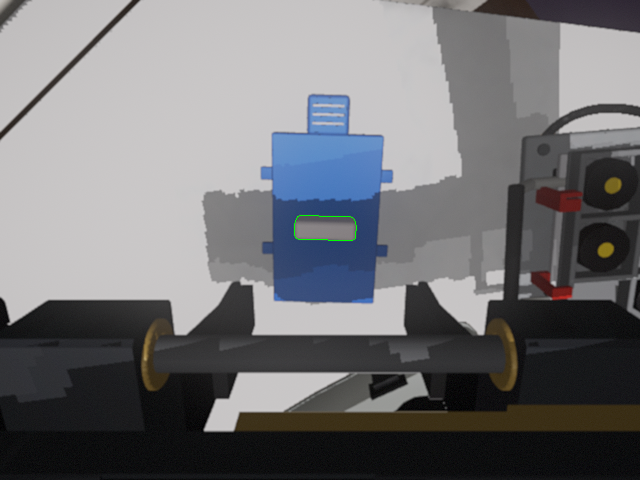

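The handle is at (326,228), within 2 mm of under the TCP; its angle is about 1.5° off.

>>> {"name": "step_arm", "arguments": {
  "targets": "0.12 -0.2 2 1.5; 0 0 3 0; 0 0 3 0; 0 0 3 0; 0 0 1.5 0; 0 0 1.1 0; 0 0 0 0; 0 0 0 0; 0 0 0 0"
}}

```text
time_s: 19.43
tcp_pos: [0.4778, -0.1433, 0.0198]
ee_rot: [[-0.985, 0.174, 0.001], [0.174, 0.985, -0.0], [-0.001, 0.0, -1.0]]
wrist_force: [-0.3, 0.9, -0.6]
gripper_width: 0.746
gripper_force: 0.0
```

>>> {"name": "step_arm", "arguments": {
  "targets": "0 0 0 0; 0 0 0 0; 0 0 0 0; 0 0 0 0; 0 0 0 0; 0 0 0 0; 0 0 0 0",
  "claw": 3.6
}}

```text
time_s: 20.02
tcp_pos: [0.4774, -0.1439, 0.0198]
ee_rot: [[-0.984, 0.175, 0.0], [0.175, 0.984, -0.0], [-0.0, 0.0, -1.0]]
wrist_force: [-0.2, 0.9, 3.8]
gripper_width: 0.504
gripper_force: 30.0
```

>>> {"name": "step_arm", "arguments": {
  "targets": "0 0 -1 0; 0 0 -2 0; 0 0 -3 0; 0 0 -3 0; 0 0 -3 0; 0 0 0 0; 0 0 0 0; 0 0 0 0"
}}

```text
time_s: 20.68
tcp_pos: [0.4762, -0.1438, 0.1386]
ee_rot: [[-0.984, 0.176, -0.002], [0.176, 0.984, 0.001], [0.002, 0.0, -1.0]]
wrist_force: [-0.6, 0.1, -2.0]
gripper_width: 0.5
gripper_force: 30.0
```

Run:
```python
from h import *
c=cam("wrist");s=sense();cv2.imwrite("pics/held.png",c["frame"]);print(s["tcp_pos"],s["ee_rot"][:,2],s["ee_rot"][:2,0],s["gripper_width"])
m=mask(c,"blue");n,l,st,ce=cv2.connectedComponentsWithStats(m);i=1+np.argmax(st[1:,4]);print(st[i])
```

```text
[ 0.47592201 -0.14380944  0.13803895] [-3.30019711e-03  5.42999994e-04 -9.99994407e-01] [-0.98435789  0.17614867] 0.5038665976555353
[  246   167   195   143 17724]
```

View pics/held.png

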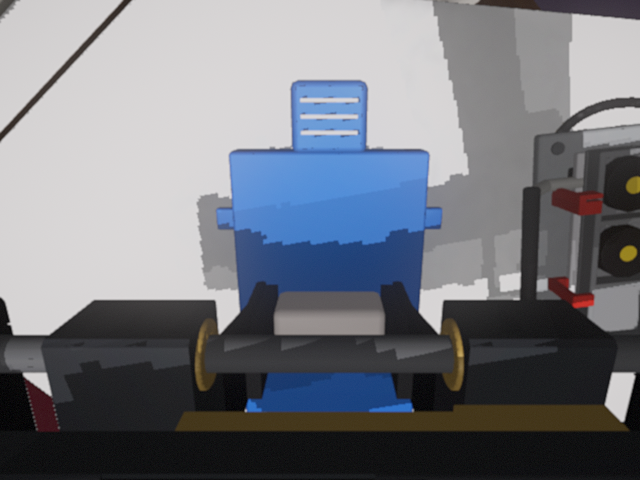

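Run:
```python
from h import *
c=cam("wrist");s=sense();t=s["tcp_pos"]
for p,z in(((330,151),-.0033),((232,151),-.0033),((427,151),-.0033),((329,81),-.0083)): print(p,rt(s,ray(c,p,t[2]+z)-t))
P=np.array([.5150,.0588]);a=np.radians(-3.9);X=np.array([np.cos(a),np.sin(a)])
yaw=np.degrees(np.arctan2(s["ee_rot"][1,0],s["ee_rot"][0,0]));print(t,"yaw",yaw)
for d in(0,.018):
    D=P+X*d-t[:2]; A=np.radians(176.1);tx=np.array([np.cos(A),np.sin(A)]);ty=np.array([tx[1],-tx[0]]);print(d,D@tx*100,D@ty*100)
```

```text
(330, 151) [6.58 0.06 0.35]
(232, 151) [ 6.59 -3.81  0.36]
(427, 151) [6.58 3.89 0.35]
(329, 81) [9.21 0.02 0.86]
[ 0.47595182 -0.14386833  0.13786856] yaw 169.85999643533242
0 -2.517321409416796 20.48548800222543
0.018 -4.3173214094168 20.485488002225434
```

>>> {"name": "step_arm", "arguments": {
  "targets": "0 0 0 -6.2; -0.72 3.4 0 0; -0.72 3.4 0 0; -0.72 3.4 0 0; -0.72 3.4 0 0; -0.72 3.4 0 0; -0.72 3.4 0 0; 0 0 2 0; 0 0 1 0; 0 0 0 0; 0 0 0 0; 0 0 0 0"
}}

```text
time_s: 21.78
tcp_pos: [0.5342, 0.0556, 0.1095]
ee_rot: [[-0.998, 0.069, -0.001], [0.069, 0.998, -0.001], [0.001, -0.001, -1.0]]
wrist_force: [0.3, 0.4, -0.8]
gripper_width: 0.499
gripper_force: 30.0
```

```bash
cat > chk.py <<'E'
from h import *
c=cam("wrist");s=sense();t=s["tcp_pos"];cv2.imwrite("pics/chk.png",c["frame"])
P=np.array([.5150,.0588]);a=np.radians(-3.9);X=np.array([np.cos(a),np.sin(a)]);Y=np.array([-X[1],X[0]])
print(t,s["ee_rot"].round(3).tolist(),"local",((t[:2]-P)@X*1e3).round(1),((t[:2]-P)@Y*1e3).round(1),s["wrist_force"].round(1),s["gripper_width"])
for b in blobs(mask(c,"red"),20):
    p=ray(c,b[1:3],.0645)[:2]-P; print(b,"local",(p@X*1e3).round(1),(p@Y*1e3).round(1))
E
python3 chk.py
```

```text
[0.53446573 0.05577104 0.10997766] [[-0.998, 0.069, 0.0], [0.069, 0.998, -0.0], [-0.0, -0.0, -1.0]] local 19.6 -1.7 [ 0.2  0.5 -2. ] 0.49938769151988754
(160, np.float64(225.1), np.float64(160.9), 10, 24) local -38.4 -53.2
(380, np.float64(437.8), np.float64(161.1), 20, 24) local -38.1 52.5
(77, np.float64(233.2), np.float64(278.0), 7, 13) local 24.2 -53.4
(192, np.float64(429.0), np.float64(278.0), 15, 13) local 24.3 52.4
```

View pics/chk.png

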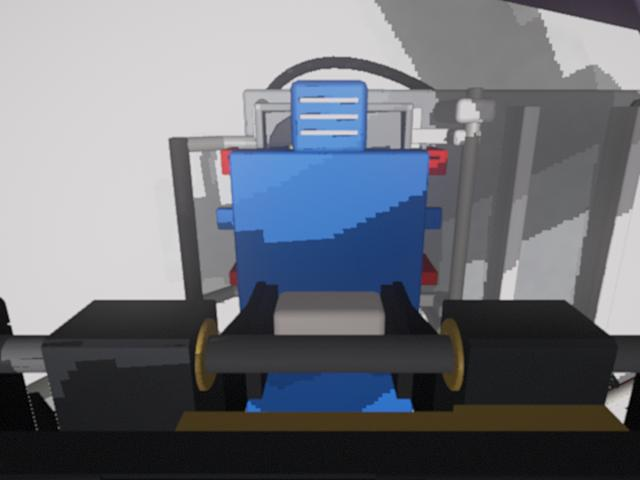

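The tray is held over the stand, shifted about 19 mm. The red lugs' outer edges are near columns 222 and 446; I'll centre on them.

Run:
```python
from h import *
c=cam("wrist");s=sense();t=s["tcp_pos"];print(t)
P=np.array([.5150,.0588]);a=np.radians(-3.9);X=np.array([np.cos(a),np.sin(a)]);Y=np.array([-X[1],X[0]])
n,l,st,ce=cv2.connectedComponentsWithStats(mask(c,"red"))
for x,y,w,h,A in st[1:]:
    if A<20 or A>3000: continue
    for u in(x-.5,x+w-.5):
        p=ray(c,(u,y+h/2),.0645)[:2]-P;print((x,y,w,h),u,"local",(p@X*1e3).round(1),(p@Y*1e3).round(1))
print("tcp local y",(t[:2]-P)@Y*1e3)
```

```text
[0.53459168 0.05587876 0.11020891]
(np.int32(221), np.int32(149), np.int32(11), np.int32(24)) 220.5 local -37.9 -55.4
(np.int32(221), np.int32(149), np.int32(11), np.int32(24)) 231.5 local -37.9 -49.9
(np.int32(426), np.int32(149), np.int32(21), np.int32(24)) 425.5 local -37.8 46.7
(np.int32(426), np.int32(149), np.int32(21), np.int32(24)) 446.5 local -37.7 57.2
(np.int32(230), np.int32(271), np.int32(7), np.int32(13)) 229.5 local 24.4 -55.3
(np.int32(230), np.int32(271), np.int32(7), np.int32(13)) 236.5 local 24.4 -51.5
(np.int32(422), np.int32(271), np.int32(15), np.int32(13)) 421.5 local 24.6 48.6
(np.int32(422), np.int32(271), np.int32(15), np.int32(13)) 436.5 local 24.6 56.8
tcp local y -1.5819397614052042
```

>>> {"name": "step_arm", "arguments": {
  "targets": "0 0.18 1 0; 0 0 1 0; 0 0 0.6 0; 0 0 0.4 0; 0 0 0.2 0; 0 0 0 0; 0 0 0 0; 0 0 0 0"
}}

```text
time_s: 22.55
tcp_pos: [0.5347, 0.0586, 0.0778]
ee_rot: [[-0.998, 0.068, 0.001], [0.068, 0.998, 0.0], [-0.001, 0.0, -1.0]]
wrist_force: [-0.0, 0.3, -1.1]
gripper_width: 0.504
gripper_force: 30.0
```

>>> {"name": "step_arm", "arguments": {
  "targets": "0 0 0.1 0; 0 0 0 0; 0 0 0.1 0; 0 0 0 0; 0 0 0 0; 0 0 0 0"
}}

```text
time_s: 23.05
tcp_pos: [0.5345, 0.0585, 0.0756]
ee_rot: [[-0.998, 0.068, 0.0], [0.068, 0.998, -0.0], [-0.0, -0.0, -1.0]]
wrist_force: [-0.8, 0.0, -2.4]
gripper_width: 0.498
gripper_force: 30.0
```

>>> {"name": "step_arm", "arguments": {
  "targets": "0 -0.05 0.1 0; 0 0 0 0; 0 0 0 0; 0 0 0.05 0; 0 0 0 0; 0 0 0 0"
}}

```text
time_s: 23.55
tcp_pos: [0.5345, 0.0579, 0.0744]
ee_rot: [[-0.998, 0.068, 0.0], [0.068, 0.998, -0.0], [-0.0, 0.0, -1.0]]
wrist_force: [-1.6, -0.8, 1.0]
gripper_width: 0.505
gripper_force: 30.0
```

```bash
python3 chk.py
```

```text
[0.53445902 0.05792983 0.07435367] [[-0.998, 0.068, 0.0], [0.068, 0.998, -0.0], [-0.0, 0.0, -1.0]] local 19.5 0.5 [-0.8 -0.6  2.1] 0.49785385207704624
(835, np.float64(209.8), np.float64(170.4), 33, 29) local -37.9 -48.8
(893, np.float64(447.6), np.float64(170.9), 36, 29) local -37.7 49.9
(128, np.float64(231.9), np.float64(283.5), 11, 14) local 12.8 -43.1
(121, np.float64(425.4), np.float64(284.6), 10, 14) local 13.3 44.1
(274, np.float64(225.2), np.float64(306.0), 20, 15) local 23.9 -46.9
(293, np.float64(432.1), np.float64(307.0), 21, 15) local 24.4 48.0
```

View pics/chk.png

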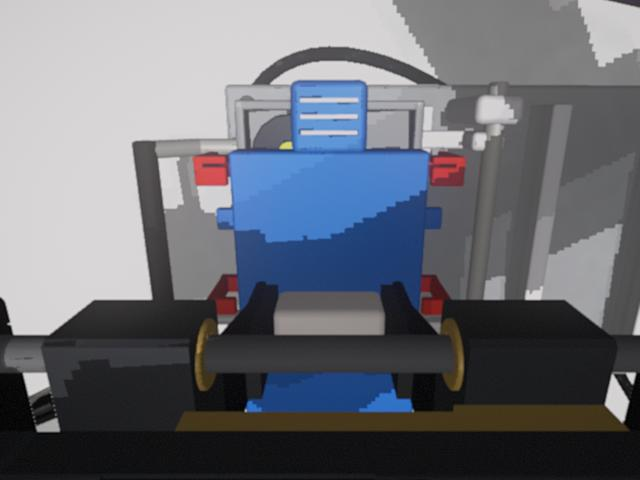

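The tray (mid column 329.5) is centred between the lugs (mid column 328.7) and is at rim height. I'll slide it towards the tab.

>>> {"name": "step_arm", "arguments": {
  "targets": "0.2 0 -0.04 0; 0.2 0 0 0; 0.2 0 0 0; 0.2 0 0 0; 0.2 0 0 0; 0.2 0 0 0; 0.2 0 0 0; 0 0 0 0; 0 0 0 0"
}}

```text
time_s: 24.35
tcp_pos: [0.5202, 0.0589, 0.0744]
ee_rot: [[-0.998, 0.068, -0.0], [0.068, 0.998, -0.0], [0.0, -0.0, -1.0]]
wrist_force: [0.1, -0.2, -2.2]
gripper_width: 0.503
gripper_force: 30.0
```

>>> {"name": "step_arm", "arguments": {
  "targets": "0.1 0 0 0; 0.1 0 0 0; 0.1 0 0 0; 0.1 0 0 0; 0.1 0 0 0; 0 0 0 0; 0 0 0 0"
}}

```text
time_s: 24.93
tcp_pos: [0.5154, 0.0593, 0.0745]
ee_rot: [[-0.998, 0.068, 0.0], [0.068, 0.998, 0.0], [-0.0, 0.0, -1.0]]
wrist_force: [0.5, -0.2, -2.4]
gripper_width: 0.503
gripper_force: 30.0
```

>>> {"name": "step_arm", "arguments": {
  "targets": "0.05 0 0 0; 0 0 0 0; 0.05 0 0 0; 0 0 0 0; 0.05 0 0 0; 0 0 0 0; 0 0 0 0"
}}

```text
time_s: 25.52
tcp_pos: [0.5144, 0.0594, 0.0746]
ee_rot: [[-0.998, 0.068, 0.001], [0.068, 0.998, 0.0], [-0.001, 0.0, -1.0]]
wrist_force: [1.4, -0.6, -1.9]
gripper_width: 0.504
gripper_force: 30.0
```

```bash
python3 chk.py; python3 -c "
import cv2;cv2.imwrite('pics/chk2.png',cv2.resize(cv2.imread('pics/chk.png')[120:330,170:490],None,fx=2.4,fy=2.4))"
```

```text
[0.51437562 0.05938017 0.07460585] [[-0.998, 0.068, 0.001], [0.068, 0.998, 0.0], [-0.001, 0.0, -1.0]] local -0.7 0.5 [ 0.7 -0.2 -1.3] 0.5028057711745031
(721, np.float64(213.4), np.float64(216.9), 32, 27) local -38.2 -48.9
(722, np.float64(444.3), np.float64(218.6), 33, 27) local -37.3 50.3
(44, np.float64(233.2), np.float64(314.7), 8, 8) local 8.3 -43.5
(30, np.float64(424.6), np.float64(315.0), 7, 7) local 8.5 44.9
```

View pics/chk2.png

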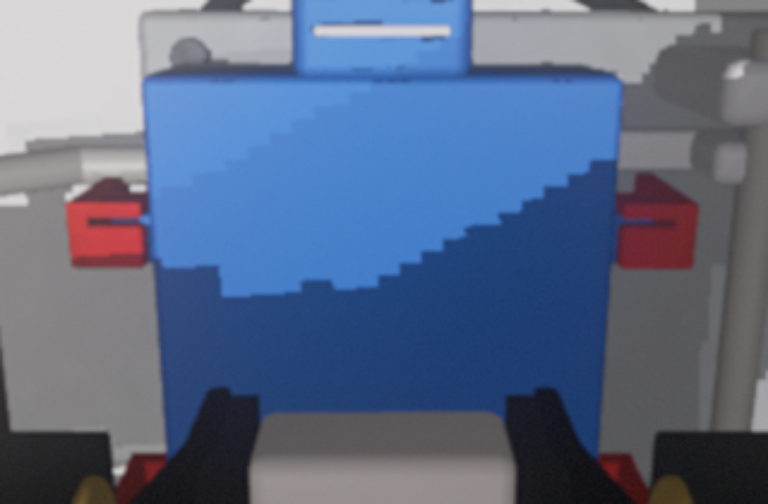

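The ears are under the lugs; I'll press on to the stops.

>>> {"name": "step_arm", "arguments": {
  "targets": "0.06 0 0 0; 0 0 0 0; 0.06 0 0 0; 0 0 0 0; 0.06 0 0 0; 0 0 0 0; 0 0 0 0"
}}

```text
time_s: 26.15
tcp_pos: [0.514, 0.0596, 0.0751]
ee_rot: [[-0.998, 0.068, 0.004], [0.068, 0.998, 0.0], [-0.004, 0.001, -1.0]]
wrist_force: [6.4, -3.6, -2.6]
gripper_width: 0.502
gripper_force: 30.0
```

>>> {"name": "step_arm", "arguments": {
  "targets": "0.06 0 0 0; 0 0 0 0; 0.06 0 0 0; 0 0 0 0; 0 0 0 0"
}}

```text
time_s: 26.57
tcp_pos: [0.5138, 0.0596, 0.0754]
ee_rot: [[-0.998, 0.067, 0.006], [0.067, 0.998, 0.001], [-0.006, 0.001, -1.0]]
wrist_force: [7.5, -4.8, -2.8]
gripper_width: 0.499
gripper_force: 30.0
```

>>> {"name": "step_arm", "arguments": {
  "targets": "-0.15 0 0 0; 0 0 0 0; 0 0 0 0; 0 0 0 0"
}}

```text
time_s: 26.9
tcp_pos: [0.514, 0.0596, 0.0751]
ee_rot: [[-0.998, 0.068, 0.003], [0.068, 0.998, 0.001], [-0.003, 0.001, -1.0]]
wrist_force: [4.8, -1.2, -2.0]
gripper_width: 0.502
gripper_force: 30.0
```

>>> {"name": "step_arm", "arguments": {
  "targets": "0 0 0 0; 0 0 0 0; 0 0 0 0; 0 0 -1 0; 0 0 -3 0; 0 0 -3 0; 0.1 -2 0 0; 0.1 -3 0 0; 0.2 -3.04 0 0; 0 0 0 0; 0 0 0 0; 0 0 0 0",
  "claw": 6
}}

```text
time_s: 27.9
tcp_pos: [0.5031, -0.0204, 0.145]
ee_rot: [[-0.998, 0.068, 0.001], [0.068, 0.998, 0.0], [-0.001, 0.0, -1.0]]
wrist_force: [0.3, 0.1, -0.3]
gripper_width: 0.688
gripper_force: 0.0
```

```bash
python3 chk.py
python3 - <<'E'
from h import *
c=cam("wrist");s=sense();t=s["tcp_pos"]
P=np.array([.5150,.0592]);a=np.radians(-3.9);X=np.array([np.cos(a),np.sin(a)]);Y=np.array([-X[1],X[0]])
def loc(p,z):
    q=ray(c,p,z)[:2]-P;return ((q@X*1e3).round(1),(q@Y*1e3).round(1))
m=mask(c,"blue");cn=max(cv2.findContours(m,0,2)[0],key=cv2.contourArea);x,y,w,h=cv2.boundingRect(cn);k=cn[cn[:,0,1]<y+4][:,0];p=k.mean(0);print("tab end",p,loc(p,.0545+.0125-.004+.002),(x,y,w,h))
q=(P-.005*X-.08*Y);pp=proj(c,[*q,.0545]);print("bar expected px",pp)
g=cv2.cvtColor(c["frame"],cv2.COLOR_BGR2GRAY);r0=int(pp[1]);
for r_ in(r0-40,r0-25): print(r_,g[r_,int(pp[0])-40:int(pp[0])+40:2].tolist(),[loc((pp[0]-40,r_),.0545),loc((pp[0]+40,r_),.0545)])
E
```

```text
[ 0.50315508 -0.02000206  0.1448741 ] [[-0.998, 0.068, 0.001], [0.068, 0.998, 0.0], [-0.001, 0.0, -1.0]] local -6.5 -79.4 [-0.3  0.3  0.2] 0.6881889641848037
(144, np.float64(377.2), np.float64(192.4), 23, 12) local -41.8 -50.8
(347, np.float64(546.1), np.float64(199.3), 23, 19) local -37.5 50.4
(184, np.float64(381.0), np.float64(202.9), 21, 12) local -35.4 -48.3
(94, np.float64(373.5), np.float64(277.5), 12, 11) local 12.7 -51.3
(217, np.float64(376.1), np.float64(293.8), 21, 11) local 23.9 -49.3
(222, np.float64(531.3), np.float64(293.7), 20, 12) local 23.9 50.2
tab end [450. 109.] (np.float64(-89.1), np.float64(-11.7)) (390, 107, 150, 229)
bar expected px [328.21010957 246.09960576]
206 [139, 137, 138, 138, 138, 138, 136, 138, 137, 137, 137, 137, 138, 138, 136, 137, 125, 73, 71, 77, 89, 82, 72, 68, 82, 135, 136, 135, 135, 135, 134, 135, 134, 133, 133, 132, 134, 112, 92, 94] [(np.float64(-31.3), np.float64(-105.0)), (np.float64(-31.3), np.float64(-55.0))]
221 [137, 136, 137, 135, 135, 136, 137, 136, 135, 134, 135, 135, 134, 136, 136, 137, 124, 67, 62, 63, 66, 62, 60, 55, 74, 133, 134, 132, 133, 134, 132, 133, 133, 133, 132, 131, 131, 99, 94, 100] [(np.float64(-21.7), np.float64(-105.3)), (np.float64(-21.7), np.float64(-54.7))]
```

>>> {"name": "step_arm", "arguments": {
  "targets": "0 0 0 0; 0 0 2 0; 0 0 3 0; 0 0 2.2 0; 0 0 1.5 0; 0 0 1 0; 0 0 0.5 0; 0 0 0 0; 0 0 0 0",
  "claw": 2.8
}}

```text
time_s: 28.75
tcp_pos: [0.5034, -0.0201, 0.0427]
ee_rot: [[-0.998, 0.067, 0.0], [0.067, 0.998, -0.0], [-0.0, -0.0, -1.0]]
wrist_force: [0.1, -0.3, 0.0]
gripper_width: 0.328
gripper_force: 0.0
```

>>> {"name": "step_arm", "arguments": {
  "targets": "0 0 0 0; 0 0 0 0; 0 0 0 0; 0 0 0 0; 0 0 0 0; 0 0 0 0",
  "claw": 0.6
}}

```text
time_s: 29.25
tcp_pos: [0.5033, -0.0202, 0.043]
ee_rot: [[-0.998, 0.068, 0.001], [0.068, 0.998, 0.0], [-0.001, 0.001, -1.0]]
wrist_force: [-0.7, 1.4, 3.6]
gripper_width: 0.102
gripper_force: 30.0
```

Run:
```python
from h import *
s=sense();t=s["tcp_pos"];P=np.array([.5150,.0592]);a=np.radians(-3.9);X=np.array([np.cos(a),np.sin(a)]);Y=np.array([-X[1],X[0]])
print(t,(t[:2]-P)@X,(t[:2]-P)@Y,s["wrist_force"],s["gripper_width"],s["joints"].round(1))
# arc increments, 15 deg steps, R=.15 (tool y=+stand y, tool z=down)
th=np.radians(np.arange(0,181,10));y=-.15*np.cos(th);z=.15*np.sin(th)
for i in range(18): print(i*10+10,round(100*(y[i+1]-y[i]),2),round(-100*(z[i+1]-z[i]),2))
```

```text
[ 0.50331297 -0.02022023  0.04299944] -0.006258171468418912 -0.08003121499165428 [-0.73083578  1.3586574   3.57662198] 0.10185964626800406 [  16.2   22.7  -29.3   -0.   -37.9 -110.1]
10 0.23 -2.6
20 0.68 -2.53
30 1.11 -2.37
40 1.5 -2.14
50 1.85 -1.85
60 2.14 -1.5
70 2.37 -1.11
80 2.53 -0.68
90 2.6 -0.23
100 2.6 0.23
110 2.53 0.68
120 2.37 1.11
130 2.14 1.5
140 1.85 1.85
150 1.5 2.14
160 1.11 2.37
170 0.68 2.53
180 0.23 2.6
```

>>> {"name": "step_arm", "arguments": {
  "targets": "0.06 0 0 0; 0 0.06 -1.3 0; 0 0.17 -1.3 0; 0 0.3 -1.27 0; 0 0.38 -1.26 0; 0 0.5 -1.2 0; 0 0.61 -1.17 0; 0 0.7 -1.1 0; 0 0.8 -1.04 0; 0 0 0 0"
}}

```text
time_s: 30.08
tcp_pos: [0.5056, 0.0135, 0.1407]
ee_rot: [[-0.998, 0.067, 0.002], [0.067, 0.998, -0.003], [-0.002, -0.003, -1.0]]
wrist_force: [-0.2, -6.4, 5.2]
gripper_width: 0.102
gripper_force: 30.0
```

```bash
cat > arc.py <<'E'
from h import *
s=sense();t=s["tcp_pos"];P=np.array([.5150,.0592]);a=np.radians(-3.9);X=np.array([np.cos(a),np.sin(a)]);Y=np.array([-X[1],X[0]])
y=(t[:2]-P)@Y-.07;z=t[2]+.012-.0545
print("x",(t[:2]-P)@X,"y,z",y,z,"R",np.hypot(y,z),"th",np.degrees(np.arctan2(z,-y)),s["wrist_force"].round(1),s["gripper_width"])
E
python3 arc.py
```

```text
x -0.006237428572003349 y,z -0.11626073018452669 0.09819618006540135 R 0.15218096846345813 th 40.18511715364072 [-0.2 -6.4  5.2] 0.10228047200517666
```

>>> {"name": "step_arm", "arguments": {
  "targets": "0 0.89 -0.96 0; 0 0.96 -0.89 0; 0 1.04 -0.8 0; 0 1.1 -0.7 0; 0 1.16 -0.61 0; 0 1.21 -0.5 0; 0 1.25 -0.38 0; 0 1.28 -0.3 0; 0 1.3 -0.17 0; 0 1.3 -0.06 0; 0 1.3 0.06 0; 0 1.3 0.17 0"
}}

```text
time_s: 31.08
tcp_pos: [0.5156, 0.1539, 0.1932]
ee_rot: [[-0.998, 0.068, 0.004], [0.068, 0.998, -0.003], [-0.004, -0.002, -1.0]]
wrist_force: [0.8, -5.4, 7.3]
gripper_width: 0.1
gripper_force: 30.0
```

```bash
python3 arc.py
```

```text
x -0.005809782164372893 y,z 0.024561178412711007 0.15074018998252767 R 0.15272804706729395 th 99.25428756871796 [ 0.8 -5.4  7.3] 0.10010711391999717
```

>>> {"name": "step_arm", "arguments": {
  "targets": "0 1.28 0.3 0; 0 1.25 0.38 0; 0 1.21 0.5 0; 0 1.16 0.61 0; 0 1.1 0.7 0; 0 1.04 0.8 0; 0 0.96 0.89 0; 0 0.89 0.96 0; 0 0.8 1.04 0; 0 0.7 1.1 0; 0 0.61 1.17 0; 0 0.5 1.2 0"
}}

```text
time_s: 32.08
tcp_pos: [0.5236, 0.2703, 0.0934]
ee_rot: [[-0.998, 0.068, 0.003], [0.068, 0.998, 0.0], [-0.003, 0.0, -1.0]]
wrist_force: [5.7, -4.2, 2.9]
gripper_width: 0.103
gripper_force: 30.0
```

```bash
python3 arc.py
```

```text
x -0.005760069173915968 y,z 0.14122445544234064 0.050900968462235206 R 0.1501174720190129 th 160.1795178932147 [ 5.7 -4.2  2.9] 0.10256201905542224
```

>>> {"name": "step_arm", "arguments": {
  "targets": "0 0.38 1.2 0; 0 0.3 1.25 0; 0 0.17 1.25 0; 0 0.06 1.2 0; 0 0 0 0; 0 0 0 0; 0 0 0 0"
}}

```text
time_s: 32.67
tcp_pos: [0.5242, 0.2796, 0.0428]
ee_rot: [[-0.998, 0.069, 0.002], [0.069, 0.998, 0.001], [-0.002, 0.001, -1.0]]
wrist_force: [8.0, 0.4, -6.6]
gripper_width: 0.105
gripper_force: 30.0
```

```bash
python3 arc.py
```

```text
x -0.005844671817710733 y,z 0.15053767402241508 0.00026943501145552246 R 0.1505379151420143 th 179.89745110235467 [ 8.   0.4 -6.6] 0.10450322218627353
```

>>> {"name": "step_arm", "arguments": {
  "targets": "0 0 0.1 0; 0 0 0 0; 0 0 0 0; 0 0 0 0"
}}

```text
time_s: 33.0
tcp_pos: [0.5242, 0.2796, 0.0427]
ee_rot: [[-0.998, 0.068, 0.002], [0.068, 0.998, 0.001], [-0.002, 0.002, -1.0]]
wrist_force: [6.2, -1.6, -2.0]
gripper_width: 0.101
gripper_force: 30.0
```

>>> {"name": "step_arm", "arguments": {
  "targets": "0 0 0 0; 0 0 0 0; 0 0 0 0; 0 0 -2 0; 0 0 -3 0; 0 0 -3 0; 0 0 -1 0; 2.73 -2 0 0; 2.73 -2 0 0; 2.73 -2 0 0; 2.73 -2 0 0; 0 0 0 0",
  "claw": 2.8
}}

```text
time_s: 34.0
tcp_pos: [0.4019, 0.2018, 0.1323]
ee_rot: [[-0.998, 0.069, -0.007], [0.069, 0.998, -0.004], [0.007, -0.004, -1.0]]
wrist_force: [0.9, -0.3, 0.2]
gripper_width: 0.322
gripper_force: 0.0
```

```bash
python3 arc.py
python3 - <<'E'
from h import *
c=cam("wrist");cv2.imwrite("pics/bed.png",c["frame"]);s=sense();print(s["tcp_pos"])
m=mask(c,"blue")
for b in blobs(m,60): print(b,ray(c,b[1:3],.05))
t=cam("top");cv2.imwrite("pics/top9.png",t["frame"])
for b in blobs(mask(t,"blue"),10,(150,180,330,310)): print("top",b,ray(t,b[1:3],.05))
E
```

```text
x -0.12258255678445944 y,z 0.06458517575132167 0.08976943711912017 R 0.11058841154258785 th 125.73336105350373 [ 0.9 -0.3  0.2] 0.3215333289328297
[0.40516324 0.20440144 0.13324638]
(1586, np.float64(335.5), np.float64(311.4), 63, 39) [0.44494374 0.20302252 0.05      ]
(124, np.float64(327.2), np.float64(332.5), 65, 3) [0.45991824 0.19652546 0.05      ]
```

View pics/bed.png

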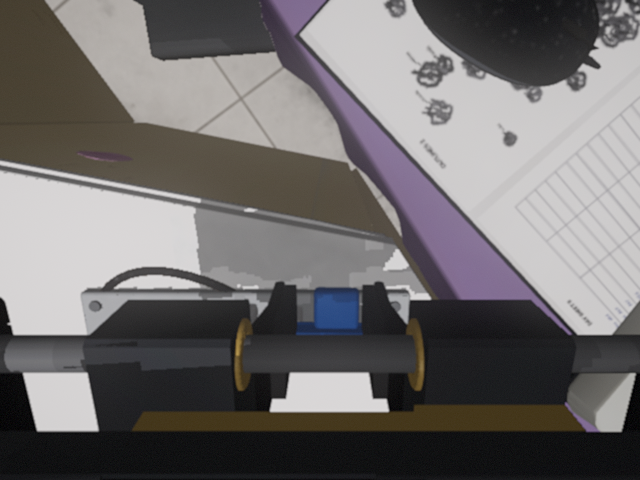

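The blue tab shows at columns 313–358 with its end at row 288, so the blue tray stands under the turned grey one.

>>> {"name": "step_arm", "arguments": {
  "targets": "0 0 0 0; 0 0 0 0; 0 0 0 0",
  "claw": 0
}}

```text
time_s: 34.35
tcp_pos: [0.4092, 0.2074, 0.1335]
ee_rot: [[-0.998, 0.068, -0.0], [0.068, 0.998, 0.0], [0.0, 0.0, -1.0]]
wrist_force: [-0.7, 0.5, -0.6]
gripper_width: 0.174
gripper_force: 0.0
```

Run:
```python
from h import *
c=cam("wrist");s=sense();t=s["tcp_pos"];print(t,s["gripper_width"])
m=mask(c,"blue");n,l,st,ce=cv2.connectedComponentsWithStats(m)
for x,y,w,h,A in st[1:]:
    if A<60: continue
    k=np.where(m[y+3,x:x+w])[0]
    for z in(.0515,.0465,.04): 
        p=ray(c,(x+(k.min()+k.max())/2,y),z);print((x,y,w,h),k.min(),k.max(),z,p,"tool",rt(s,p-t))
```

```text
[0.40901915 0.20724807 0.13345397] 0.13121791494422427
(np.int32(306), np.int32(281), np.int32(42), np.int32(43)) 7 40 0.0515 [0.43124945 0.20648984 0.0515    ] tool [-2.23  0.08  8.19]
(np.int32(306), np.int32(281), np.int32(42), np.int32(43)) 7 40 0.0465 [0.43332503 0.20636065 0.0465    ] tool [-2.43  0.08  8.69]
(np.int32(306), np.int32(281), np.int32(42), np.int32(43)) 7 40 0.04 [0.43602327 0.20619272 0.04      ] tool [-2.7   0.08  9.34]
```

>>> {"name": "step_arm", "arguments": {
  "targets": "0 0 3 0; 0 0 3 0; 0 0 2 0; 0 0 1.5 0; 0 0 0.5 0; 0 0 0 0; -0.3 0 0 0; -0.3 0 0 0; -0.3 0 0 0; 0 0 0 0; 0 0 0 0"
}}

```text
time_s: 35.32
tcp_pos: [0.418, 0.2063, 0.0344]
ee_rot: [[-0.998, 0.069, 0.001], [0.069, 0.998, 0.001], [-0.001, 0.001, -1.0]]
wrist_force: [0.9, -0.1, -0.3]
gripper_width: 0.005
gripper_force: 0.0
```

>>> {"name": "step_arm", "arguments": {
  "targets": "-0.2 0 0 0; -0.2 0 0 0; -0.2 0 0 0; -0.2 0 0 0; -0.2 0 0 0; 0 0 0 0; 0 0 0 0"
}}

```text
time_s: 35.9
tcp_pos: [0.4275, 0.2053, 0.0337]
ee_rot: [[-0.998, 0.068, -0.0], [0.068, 0.998, -0.0], [0.0, -0.0, -1.0]]
wrist_force: [-1.8, 0.6, 1.5]
gripper_width: 0.004
gripper_force: 1.0
```

>>> {"name": "step_arm", "arguments": {
  "targets": "-0.2 0 0 0; -0.2 0 0 0; -0.2 0 0 0; -0.2 0 0 0; -0.2 0 0 0; -0.2 0 0 0; 0 0 0 0; 0 0 0 0; 0 0 0 0"
}}

```text
time_s: 36.65
tcp_pos: [0.44, 0.2049, 0.0339]
ee_rot: [[-0.998, 0.068, 0.001], [0.068, 0.998, 0.001], [-0.001, 0.001, -1.0]]
wrist_force: [1.0, 0.6, 0.7]
gripper_width: 0.006
gripper_force: 0.0
```

Run:
```python
from h import *
for n in("wrist","top","scene"):
    c=cam(n);m=mask(c,"blue");cv2.imwrite(f"pics/{n}_p.png",c["frame"])
    for b in blobs(m,15,None if n=="wrist" else ((180,180,330,310) if n=="top" else (200,200,360,320))):print(n,b,ray(c,b[1:3],.05),ray(c,b[1:3],.0465))
print(sense()["tcp_pos"])
```

```text
top (92, np.float64(232.6), np.float64(213.3), 26, 5) [0.60192274 0.19357308 0.05      ] [0.60256309 0.19410594 0.0465    ]
scene (26, np.float64(263.5), np.float64(232.2), 6, 7) [0.5703435  0.15084901 0.05      ] [0.57480453 0.15508893 0.0465    ]
scene (59, np.float64(250.3), np.float64(239.0), 13, 12) [0.52179084 0.15475235 0.05      ] [0.52603952 0.15900934 0.0465    ]
scene (62, np.float64(227.6), np.float64(246.1), 17, 8) [0.45905021 0.17750224 0.05      ] [0.46302449 0.18185872 0.0465    ]
[0.43974014 0.20483508 0.03391244]
```

Run:
```python
from h import *
c=cam("top");m=mask(c,"blue");m[:,:180]=0;m[:,330:]=0;m[:180]=0;m[310:]=0
ys,xs=np.where(m);print(ys.min(),ys.max(),xs.min(),xs.max())
P=np.array([.5150,.0592]);a=np.radians(-3.9);X=np.array([np.cos(a),np.sin(a)])
B=P+.14*np.array([-X[1],X[0]])
for x in np.unique(xs)[::3]: 
    k=ys[xs==x];q=ray(c,(x,k.min()-.5),.0505)[:2]; print(x,k.min(),"far end local",((q-B)@X*1e3).round(1))
```

```text
211 246 220 248
220 211 far end local 84.2
223 211 far end local 84.6
226 211 far end local 85.1
229 212 far end local 82.4
232 212 far end local 82.9
235 212 far end local 83.3
238 212 far end local 83.7
241 213 far end local 81.1
244 212 far end local 84.6
247 224 far end local 48.7
```

>>> {"name": "step_arm", "arguments": {
  "targets": "1 0 0 0; 1 0 -1 0; 0 0 -3 0; 0 0 -3 0; 0 0 -2 0; -2.5 2 0 0; -2.5 2 0 0; -2.5 2 0 0; -2.4 2 0 0; 0 0 0 0; 0 0 0 0; 0 0 0 0",
  "claw": 0
}}

```text
time_s: 37.85
tcp_pos: [0.5223, 0.2785, 0.123]
ee_rot: [[-0.998, 0.068, -0.002], [0.068, 0.998, -0.001], [0.002, -0.001, -1.0]]
wrist_force: [0.2, 0.0, -0.3]
gripper_width: 0.009
gripper_force: 0.0
```

>>> {"name": "step_arm", "arguments": {
  "targets": "0 0 0 0; 0 0 0 0; 0 0 0 0; 0 0 0 0",
  "claw": 2.8
}}

```text
time_s: 38.18
tcp_pos: [0.5233, 0.2788, 0.1242]
ee_rot: [[-0.998, 0.068, 0.0], [0.068, 0.998, 0.0], [-0.0, 0.0, -1.0]]
wrist_force: [-0.0, -1.0, 0.0]
gripper_width: 0.225
gripper_force: 0.0
```

```bash
python3 arc.py; python3 -c "
from h import *
s=sense();t=s['tcp_pos'];print(t,rt(s,np.array([.5242,.2796,.0427])-t))"
```

```text
x -0.00669719781558515 y,z 0.1496213736344004 0.08166577455640295 R 0.17045777829756575 th 151.37357139548547 [-0. -1.  0.] 0.22475898726579477
[0.52325592 0.2787683  0.12416577] [-0.09  0.09  8.15]
```

>>> {"name": "step_arm", "arguments": {
  "targets": "-0.09 0.09 0 0; 0 0 2 0; 0 0 2.5 0; 0 0 2 0; 0 0 1.2 0; 0 0 0.4 0; 0 0 0 0; 0 0 0 0; 0 0 0 0"
}}

```text
time_s: 38.93
tcp_pos: [0.5254, 0.2804, 0.044]
ee_rot: [[-0.998, 0.068, 0.002], [0.068, 0.998, 0.001], [-0.002, 0.002, -1.0]]
wrist_force: [-0.1, -0.1, 0.3]
gripper_width: 0.319
gripper_force: 0.0
```

>>> {"name": "step_arm", "arguments": {
  "targets": "0 0 0 0; 0 0 0 0; 0 0 0 0; 0 0 0 0; 0 0 0 0; 0 0 0 0",
  "claw": 0.6
}}

```text
time_s: 39.43
tcp_pos: [0.5247, 0.2796, 0.0432]
ee_rot: [[-0.998, 0.068, 0.0], [0.068, 0.998, -0.0], [-0.0, -0.0, -1.0]]
wrist_force: [0.3, -0.8, 3.2]
gripper_width: 0.101
gripper_force: 30.0
```

```bash
python3 arc.py
```

```text
x -0.005331846760456546 y,z 0.15053885007750398 0.0006683089242675369 R 0.1505403335305043 th 179.74564021714016 [ 0.3 -0.8  3.2] 0.10129567491868391
```

>>> {"name": "step_arm", "arguments": {
  "targets": "0 -0.02 -0.5 0; 0 -0.04 -0.6 0; 0 -0.06 -0.65 0; 0 -0.1 -0.65 0; 0 -0.1 -0.65 0; 0 -0.15 -0.65 0; 0 -0.17 -0.65 0; 0 -0.2 -0.6 0; 0 0 0 0"
}}

```text
time_s: 40.18
tcp_pos: [0.5239, 0.2703, 0.0938]
ee_rot: [[-0.998, 0.069, -0.0], [0.069, 0.998, -0.001], [0.0, -0.001, -1.0]]
wrist_force: [2.8, -4.7, -1.3]
gripper_width: 0.1
gripper_force: 30.0
```

```bash
python3 arc.py
python3 - <<'E'
from h import *
c=cam("scene");c2=cam("top")
for b in blobs(mask(c,"blue"),15,(200,200,360,320)):print(b)
for b in blobs(mask(c2,"blue"),15,(180,180,330,310)):print("top",b)
E
```

```text
x -0.005506164550278244 y,z 0.14125473080629805 0.05126725824998988 R 0.15027052519915834 th 160.05204492541938 [ 2.8 -4.7 -1.3] 0.09977810096007812
(31, np.float64(264.1), np.float64(231.8), 7, 10)
(188, np.float64(225.1), np.float64(243.2), 24, 17)
(59, np.float64(250.7), np.float64(238.9), 13, 9)
top (63, np.float64(233.9), np.float64(212.7), 26, 5)
top (39, np.float64(229.4), np.float64(261.5), 10, 4)
```

>>> {"name": "step_arm", "arguments": {
  "targets": "0 -0.5 -1.2 0; 0 -0.61 -1.17 0; 0 -0.7 -1.1 0; 0 -0.8 -1.04 0; 0 -0.89 -0.96 0; 0 -0.96 -0.89 0; 0 -1.04 -0.8 0; 0 -1.1 -0.7 0; 0 -1.16 -0.61 0; 0 -1.21 -0.5 0; 0 -1.25 -0.38 0; 0 -1.28 -0.3 0"
}}

```text
time_s: 41.28
tcp_pos: [0.5165, 0.1589, 0.1934]
ee_rot: [[-0.998, 0.066, 0.005], [0.066, 0.998, 0.007], [-0.005, 0.007, -1.0]]
wrist_force: [-5.9, 9.5, 9.0]
gripper_width: 0.106
gripper_force: 30.0
```

>>> {"name": "step_arm", "arguments": {
  "targets": "0 -1.3 -0.17 0; 0 -1.3 -0.06 0; 0 -1.3 0.06 0; 0 -1.3 0.17 0; 0 -1.28 0.3 0; 0 -1.25 0.38 0; 0 -1.21 0.5 0; 0 -1.16 0.61 0; 0 -1.1 0.7 0; 0 -1.04 0.8 0; 0 -0.96 0.89 0; 0 -0.89 0.96 0"
}}

```text
time_s: 42.28
tcp_pos: [0.5063, 0.0153, 0.139]
ee_rot: [[-0.998, 0.068, 0.001], [0.068, 0.998, 0.0], [-0.001, 0.0, -1.0]]
wrist_force: [-1.8, 3.0, 3.2]
gripper_width: 0.107
gripper_force: 30.0
```

```bash
python3 arc.py
```

```text
x -0.005657600683044972 y,z -0.11434214830205071 0.09653308107672573 R 0.1496421151297116 th 40.172648698274735 [-1.8  3.   3.2] 0.10710387057817876
```

>>> {"name": "step_arm", "arguments": {
  "targets": "0 -0.8 1.04 0; 0 -0.7 1.1 0; 0 -0.61 1.17 0; 0 -0.5 1.2 0; 0 -0.38 1.22 0; 0 -0.3 1.25 0; 0 -0.17 1.27 0; 0 -0.06 1.27 0; 0 0 0.1 0; 0 0 0 0; 0 0 0 0"
}}

```text
time_s: 43.2
tcp_pos: [0.5036, -0.0201, 0.0411]
ee_rot: [[-0.998, 0.068, -0.002], [0.068, 0.998, -0.001], [0.001, -0.001, -1.0]]
wrist_force: [2.1, -5.0, -5.8]
gripper_width: 0.103
gripper_force: 30.0
```

```bash
python3 arc.py
```

```text
x -0.005964302201551118 y,z -0.1499277689424019 -0.0014236438540902938 R 0.14993452791758655 th -0.5440375290319028 [ 2.1 -5.  -5.8] 0.10348020979864282
```

>>> {"name": "step_arm", "arguments": {
  "targets": "0 0 0 0; 0 0 0 0; 0 0 0 0; 0 0 -2 0; 0 0 -4 0; 0 0 -4 0; 0 0 -4 0; 0 0 -3 0; 0 0 0 0",
  "claw": 2.8
}}

```text
time_s: 43.95
tcp_pos: [0.5082, -0.0184, 0.2193]
ee_rot: [[-0.998, 0.066, 0.016], [0.066, 0.998, 0.002], [-0.015, 0.003, -1.0]]
wrist_force: [0.0, 0.9, -0.7]
gripper_width: 0.321
gripper_force: 0.0
```

>>> {"name": "step_arm", "arguments": {
  "targets": "0 3.6 0 0; 0 3.6 0 0; 0 3.6 0 0; 0 3.6 0 0; 0 3.6 0 0; 0 2.5 0 0; 0 0 0 0; 0 0 0 0; 0 0 0 0"
}}

```text
time_s: 44.7
tcp_pos: [0.5177, 0.1853, 0.2111]
ee_rot: [[-0.998, 0.068, -0.001], [0.068, 0.998, -0.0], [0.001, -0.0, -1.0]]
wrist_force: [0.3, 0.7, -0.7]
gripper_width: 0.318
gripper_force: 0.0
```

```bash
python3 arc.py
python3 - <<'E'
from h import *
P=np.array([.5150,.0592]);a=np.radians(-3.9);X=np.array([np.cos(a),np.sin(a)]);Y=np.array([-X[1],X[0]]);B=P+.14*Y
c=cam("wrist");cv2.imwrite("pics/end.png",c["frame"]);s=sense();print(s["tcp_pos"])
m=mask(c,"blue");n,l,st,ce=cv2.connectedComponentsWithStats(m);i=1+np.argmax(st[1:,4]);m=(l==i).astype(np.uint8)*255;print(st[i])
q=[];cn=cv2.findContours(m,cv2.RETR_CCOMP,2);h=cn[1][0]
out=max(cn[0],key=cv2.contourArea);f=np.zeros_like(m);cv2.drawContours(f,[out],-1,255,-1);w=cv2.morphologyEx(f&~m,cv2.MORPH_OPEN,np.ones((5,5)))
for b in blobs(w,80):
    p=ray(c,b[1:3],.050)[:2]-B; hsv=cv2.cvtColor(c["frame"],cv2.COLOR_BGR2HSV)[int(b[2]),int(b[1])];print(b,"bed x,y mm",(p@X*1e3).round(1),(p@Y*1e3).round(1),hsv)
pts=np.array([ray(c,p,.0515)[:2]-B for p in out[:,0]]);u=pts@X*1e3;v=pts@Y*1e3;print("tray x",u.min(),u.max(),"y",v.min(),v.max())
for b in blobs(mask(c,"yellow"),8):print("yellow",b)
for b in blobs(mask(c,"red"),30):
    p=ray(c,b[1:3],.0645)[:2]-P;print("red",b,(p@X*1e3).round(1),(p@Y*1e3).round(1))
E
```

```text
x -0.005876145129392466 y,z 0.05603695942728726 0.16859131409721706 R 0.17766027133515794 th 108.38595202034575 [ 0.3  0.7 -0.7] 0.3178327276500309
[0.5178185  0.18486818 0.21120097]
[ 286  187  100  132 5118]
(810, np.float64(316.2), np.float64(242.6), 31, 32) bed x,y mm 15.0 -24.1 [120   2 110]
(751, np.float64(316.3), np.float64(288.8), 30, 31) bed x,y mm 56.2 -24.4 [ 15   4 129]
tray x -31.20283928570408 82.86481424934179 y -49.69558998216266 33.63583533700691
red (250, np.float64(95.1), np.float64(181.3), 19, 17) -37.7 -49.3
red (254, np.float64(228.5), np.float64(182.0), 19, 17) -37.2 50.8
red (33, np.float64(121.0), np.float64(248.2), 6, 8) 15.1 -37.5
red (42, np.float64(238.5), np.float64(248.6), 8, 9) 15.5 55.1
red (143, np.float64(107.9), np.float64(259.1), 17, 9) 24.2 -49.2
red (125, np.float64(233.3), np.float64(259.3), 16, 10) 24.4 50.4
```

Run:
```python
from h import *
P=np.array([.5150,.0592]);a=np.radians(-3.9);X=np.array([np.cos(a),np.sin(a)]);Y=np.array([-X[1],X[0]]);B=P+.14*Y
c=cam("wrist");h=cv2.cvtColor(c["frame"],cv2.COLOR_BGR2HSV)
for yy in(17,-21.25):
  print("row",yy)
  for xx in range(-54,90,4):
    q=B+X*xx/1e3+Y*yy/1e3;p=proj(c,[*q,.050]).round().astype(int);print(xx,h[p[1],p[0]].tolist(),end=" ")
  print()
print("across",[(yy,h[tuple(proj(c,[*(B+X*xx/1e3+Y*yy/1e3),.05]).round().astype(int)[::-1])].tolist()) for xx in(-25,18) for yy in range(-44,46,4)])
```

```text
row 17
-54 [113, 19, 105] -50 [113, 20, 104] -46 [110, 140, 122] -42 [114, 58, 62] -38 [115, 53, 62] -34 [120, 23, 79] -30 [135, 5, 111] -26 [150, 2, 110] -22 [0, 2, 130] -18 [0, 2, 133] -14 [114, 43, 59] -10 [112, 107, 79] -6 [112, 131, 80] -2 [110, 159, 136] 2 [120, 48, 53] 6 [117, 40, 58] 10 [116, 33, 61] 14 [120, 5, 110] 18 [150, 2, 111] 22 [120, 2, 111] 26 [170, 6, 130] 30 [117, 48, 59] 34 [120, 58, 62] 38 [110, 158, 123] 42 [109, 165, 141] 46 [107, 164, 205] 50 [107, 166, 206] 54 [120, 42, 49] 58 [115, 60, 55] 62 [115, 58, 53] 66 [117, 53, 53] 70 [120, 42, 54] 74 [117, 49, 52] 78 [120, 40, 51] 82 [120, 32, 48] 86 [124, 41, 50] 
row -21.25
-54 [115, 9, 172] -50 [111, 14, 132] -46 [107, 136, 207] -42 [107, 139, 208] -38 [107, 139, 207] -34 [109, 147, 177] -30 [110, 141, 125] -26 [110, 144, 124] -22 [109, 150, 122] -18 [109, 153, 122] -14 [110, 156, 121] -10 [109, 158, 121] -6 [110, 144, 78] -2 [109, 161, 117] 2 [113, 116, 64] 6 [115, 65, 51] 10 [114, 46, 56] 14 [0, 2, 112] 18 [0, 2, 113] 22 [0, 2, 112] 26 [117, 49, 52] 30 [109, 166, 135] 34 [110, 156, 90] 38 [110, 162, 126] 42 [1
[... 526 characters left out ...]
109]), (12, [130, 7, 110]), (16, [120, 2, 110]), (20, [0, 2, 130]), (24, [115, 49, 57]), (28, [117, 40, 58]), (32, [110, 144, 117]), (36, [112, 124, 97]), (40, [115, 55, 106]), (44, [120, 12, 110]), (-44, [120, 13, 96]), (-40, [110, 157, 117]), (-36, [113, 101, 63]), (-32, [120, 44, 52]), (-28, [150, 2, 113]), (-24, [150, 2, 111]), (-20, [150, 2, 105]), (-16, [115, 65, 51]), (-12, [112, 137, 78]), (-8, [109, 167, 116]), (-4, [109, 171, 115]), (0, [116, 70, 51]), (4, [118, 61, 54]), (8, [130, 8, 95]), (12, [135, 5, 109]), (16, [150, 2, 109]), (20, [135, 5, 110]), (24, [120, 39, 59]), (28, [113, 36, 57]), (32, [111, 134, 118]), (36, [112, 119, 107]), (40, [113, 20, 113]), (44, [126, 11, 116])]
```

```bash
python3 -c "
from station import r
print(r.finish_job())"
```

```text
the job is handed in; nothing more can be done
None
```

I handed the job in at about 45 s. My last wrist picture shows the blue tray on the bed with all four mounts polished face up in their rows and the grey tray swung back; the hand-in returned no verdict.

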